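# Set the ruling stand's margin dial and lay the straightedge

## Task

Set up the ruling stand for the next card: turn its grey dial clockwise all the way to the stop, then turn it back exactly four clicks. Then lay the straightedge flat on the card with its long edge flush against the steel fence, roughly centred on it, and let go, leaving the dial on its fourth click and the other things on the desk undisturbed.

Things in the scene. Friction and masses are not known exactly. Their poses are not given: they have to be found in the camera images.
- dial (a joint): angle of the grey dial (rad): 0 at its clockwise stop, growing anticlockwise as seen from above, up to 3.14. It clicks into a notch every 0.349 rad (20 degrees), the stop itself being notch 0, and stays in the notch where it is left; let go between two notches it springs into the nearer one. It starts somewhere between notch 5 and notch 8. Turning it from notch to notch takes about 0.17 N m. Each click anticlockwise pushes the fence 2 mm further out.
- dial_grip (a point): point on the dial's vertical axis, 20 mm above the underside of the dial; turns with the dial. The dial is a round ribbed grey plastic cap, 48 mm in diameter and 34 mm tall, its underside 36 mm and its top 70 mm above the desk (6 mm clear of the stand's wooden top, which is 30 mm high). A white pointer line on the dial lies along this point's own -x; at the stop it points straight at the fence, at the long tick of the white scale plate, which has one tick a click.
- stand: the fixed ruling stand: a wooden block 110 (x) by 180 (y) by 30 mm, origin at the centre of its underside on the desk, x pointing from the fence side to the back, z up. The dial's axis is at x = +20 mm, y = 0. In front of its -x side are the steel fence and a thin white card lying on the desk (0.15 by 0.21 m, no thickness to speak of).
- fence_face (a point): middle of the fence's front face, 5.5 mm above the desk; moves with the fence, axes parallel to the stand's (x into the fence, away from where the straightedge goes; y along the fence). The fence is a steel bar 180 mm long (y), 20 mm thick (x), 10 mm high. Its face lies 75 mm in front of (-x of) the stand's origin when the dial is at the stop, and 2 mm further out for each click. Pushing on it with more than about 20 N may turn the dial out of its notch.
- straightedge_mid (a point): centre of the loose straightedge, 23 mm above its underside: an aluminium bar 180 mm long (own y), 40 mm wide (own x), 10 mm thick, with a black upright handle block at its middle, 24 mm (own x) by 50 mm (own y), from 10 to 46 mm above the underside. Alike when turned half round; either long edge may go against the fence, so this point ends 20 mm in front of the fence's face. 0.22 kg.
- coaster: round marble coaster, 200 mm in diameter and 12 mm high, fixed to the desk, carrying a charging case, a pill box and a tealight holder, with a steel tweezer between them (all up to 50 mm above the desk); origin at the centre of its underside. It is on one side of the stand, the straightedge on the other, either way round.
- case: pearl-white charging case on the coaster, 46 x 60 x 26 mm, to be left alone; origin under its centre
- pillbox: plastic pill box on the coaster, 41 x 89 x 23 mm, to be left alone; origin under its centre
- tealight: empty white ceramic tealight holder on the coaster, 64 mm across, 36 mm high, to be left alone; origin under its centre
- dispenser: grey plastic battery dispenser standing on the desk, 64 mm across, 93 mm tall, to be left alone (it is not the dial); origin under its centre
Mind the look-alikes: they are no part of the job. Of the things that look like the part that bears straightedge_mid, take the one that is nearest to the robot's base at the start.

How it is judged:
By the outcome, as a careful person would: the job done as asked, in the order asked, and still so for the second after the job is handed in, with the robot touching nothing.
It also fails if it takes over 70 s, if anything falls off the work surface, if the arm or the gripper's body presses on something with over 40 N, if the wrist force passes 120 N, or if a joint passes its speed limit or range.

## Robot

A 7-joint arm with a two-finger parallel gripper is mounted at the origin on the work surface. World frame = base frame: x ahead of the robot, y to its left, z up, the work surface at z = 0. Lengths are in m, angles in rad, forces in N, time in s.
With the tool pointing down it reaches from about 0.425 to 0.925 m from the base axis. Payload 6.8 kg.
Tool frame: the origin (TCP) lies at the very end of the fingers, on their centre line; the grasp point (between the pads) lies 19 mm behind it (r.grip_depth is the distance from the TCP to the grasp point, in m); z points along the fingers, y is the direction in which the jaws open and shut (so a half turn about z gives the same grasp; the last joint's range is limited). The gripper opens to 85 mm and grips with 20 to 120 N. Pads are 22 mm wide; open, the fingers measure 114 mm over their backs; the gripper's body (76 mm by 85 mm) begins 54 mm behind the grasp point. The pads swing forward as they close: fully open they stand 13 mm farther back than shut.
Start: joints at [1.014, 0.477, 0.022, 1.555, -0.011, 1.109, -0.083], TCP at [0.293, -0.608, 0.193] pointing down, gripper open.
Joint ranges: [-2.96, 2.96], [-0.34, 2.1], [-1.41, 1.46], [0.24, 2.44], [-1.37, 4.51], [0.17, 1.92], [-2.96, 2.96]. Speed limits (rad/s): [2.39, 2.39, 3.14, 3.14, 3.14, 3.14, 3.14].

## Interface

Orientations are given as a rotation vector (axis times angle).
In Python, from bench import status, eyes, workorder, spotter, r gives the robot as it stands.
- The arm moves only by the tool drive_tool, never from a script. Its argument "commands" is a list of rows, each an object of numbers: "rx", "ry", "rz": the turn, a rotation vector about the world's x, y, z normalised to -1 to 1, where 1 is 8 degrees; "tx", "ty", "tz": the shift along the world's x, y, z normalised to -1 to 1, where 1 is 20 mm; "grip": the closure, from -1 (fully open) to 1 (shut). A call has 1 to 10 rows; each row shifts and turns the commanded pose from where the row before left it; what a row does not reach is not made up. A row lasts 1/8 s, in which the tool goes at most 62.5 mm and 10.7 degrees, less where a joint would pass 70% of its speed; a pose out of reach is approached as far as the arm can. A call with a number of a shift or a turn outside -1 to 1 is refused whole. A call with a gripper value outside its range is refused whole. The fingers move at their own pace and stop on an object; "grip_force" is the grip in N (left out, the last holds). Time passes only in rows, so rows that do not move let the fingers close. It gives the time, the measured TCP pose, the force and the opening at its end, in the units of the state.
- status.get_obs(): the state, without advancing time (a new reading comes with each control period).
- eyes.grab_frame(name): name is "scene" or "top"; returns a dict with "frame" (384x512x3 uint8, blue, green, red), "range_z" (384x512 float32, m along the optical axis (not along the pixel's ray), 0 where there is no reading), "fx", "fy", "cx", "cy" (pixels), "dist_coeffs" ([k1, k2, p1, p2, k3] as OpenCV has them; the pictures are not rectified), "T" (4x4, takes a point from camera to world coordinates). Camera axes: x right, y down, z forward; pixel columns grow to the right and rows downward; lengths in m; the calibration is good to about 2 mm. A picture is of the moment at which its call begins.
- workorder.hand_in(): hands the job in, once; it reports no verdict.
Trained networks look in the newest picture that a camera, given by its name, has taken for a name from the list of things; names that differ only in an ending like _2 or _b are one class to them, and where a whole thing is asked for, a point or a joint stands for the part that bears it (a point fixed in the world has none). Each returns a list of dicts, best first, with "confidence" (0 to 1); they miss things now and then, are a little off and sometimes report something else, mostly with a low value. They report only what shows in the picture. A call takes as long as a camera call. They do not tell look-alikes from the thing itself.
- spotter.boxes_of(camera, target): "position" ([column, row] as shares, 0 to 1, of the picture: columns of its width, rows of its height, amid what is visible of it).
- spotter.masks_of(camera, target): "mask" (384x512 bool, what is visible of it) and "position" ([column, row] as shares, 0 to 1, of the picture: columns of its width, rows of its height, amid what is visible of it).
The state is a dict: "clock": time; "joints": joint angles; "qvel": joint speeds; "tau": joint torques, N m; "tcp_pos": TCP position; "orientation": TCP orientation; "contact_force": force on the tool from outside, world axes, zero at the start; "moment": the same for the moment, N m; "grip_width": finger opening in m.
Only numpy, scipy, OpenCV 4.12 (cv2) and the standard library are available. Lean on these libraries where they do the work, as an engineer would, in place of code of your own. Each camera call takes 0.05 s, during which the arm holds its last target.

## Working session

There is one attempt and no reset: what is moved stays moved. The work goes in short steps, Python scripts to look and compute and a tool call to move; the robot and the scene stay as the last step left them, time stands still between calls to the robot, and variables do not carry over. Pictures are saved under pics/ and viewed, and the job is handed in when it is done.

Besides the shell and the picture viewer there is one more tool, called after ">>>" by a JSON object that holds its "name" and its "arguments". drive_tool: Moves the arm, as the interface text tells. Scaled input: -1 to 1 covers 20 mm each way for a shift and 8 degrees each way for a turn. Its arguments: {"type":"object","properties":{"commands":{"type":"array","items":{"type":"object","properties":{"rx":{"type":"number"},"ry":{"type":"number"},"rz":{"type":"number"},"tx":{"type":"number"},"ty":{"type":"number"},"tz":{"type":"number"},"grip":{"type":"number"}}}},"grip_force":{"type":"number"}},"required":["commands"]}

```bash
ls; mkdir -p pics; python3 - <<'E'
from bench import status, eyes, workorder, spotter, r
import cv2
o=status.get_obs()
for k,v in o.items(): print(k,v)
print([a for a in dir(r) if a[0]!='_'])
for n in("scene","top"):
    f=eyes.grab_frame(n); cv2.imwrite(f"pics/{n}0.png",f["frame"]); print(n,f["fx"],f["fy"],f["cx"],f["cy"],f["dist_coeffs"],f["T"])
E
```

```text
pics
clock 0.0
joints [ 1.01387839  0.47778255  0.02230842  1.55641176 -0.01150361  1.10927219
 -0.08311086]
qvel [ 3.19521596e-04 -1.62522022e-03 -7.23460834e-05 -5.32690340e-04
 -1.14469145e-03  3.24456946e-04 -1.61538722e-03]
tau [-1.82598083e-04 -5.96439743e+01  1.60775911e+00 -2.81203830e+01
  1.24326753e-02  9.05654335e-03  4.03200681e-05]
tcp_pos [ 0.29261339 -0.60757894  0.19165367]
orientation [-3.06117421e+00 -6.98783767e-01  7.78817388e-04]
contact_force [-1.15094108  0.19026999 -0.82560804]
moment [ 0.00940285  0.05241677 -0.00523159]
grip_width 0.08543053828542242
['Unreachable', 'grip_depth']
scene 360.09379900539267 360.09379900539267 253.36714787292573 187.88658961888538 [0.03095118 0.         0.         0.         0.        ] [[ 0.83586063  0.34632306 -0.42590767  1.07594839]
 [ 0.5487091  -0.54969925  0.62988019 -0.93240409]
 [-0.01597909 -0.76019147 -0.64950258  0.93015356]
 [ 0.          0.          0.          1.        ]]
top 412.4038994453013 412.4038994453013 254.4795411098349 192.2545737311021 [-0.06897662  0.          0.          0.          0.        ] [[ 3.05493594e-04 -9.92955515e-01  1.18487346e-01  3.62005480e-01]
 [-9.99786680e-01  2.14371334e-03  2.05426191e-02 -1.07357580e-01]
 [-2.06519098e-02 -1.18468346e-01 -9.92743043e-01  1.27001314e+00]
 [ 0.00000000e+00  0.00000000e+00  0.00000000e+00  1.00000000e+00]]
```

View pics/scene0.png

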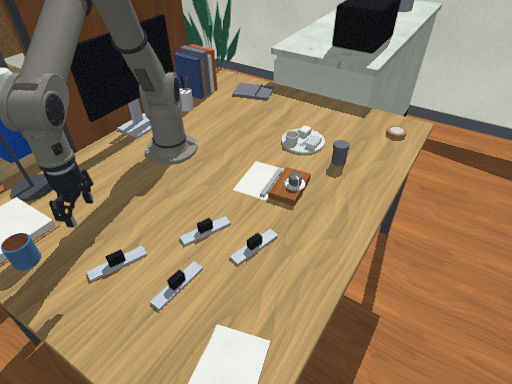

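View pics/top0.png

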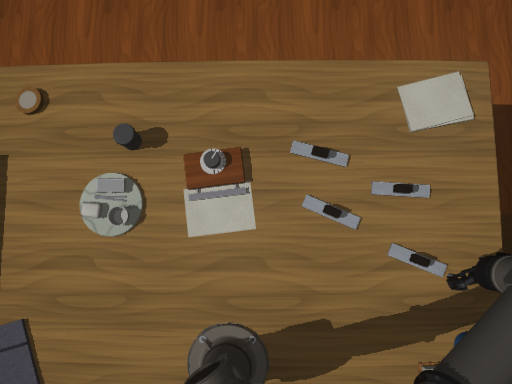

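The top view shows the stand at (214,168), fence at (218,193), card below it at (220,212), coaster at (111,205), dispenser at (127,136), and four straightedges at (320,153), (331,212), (401,189), (418,260). The gripper is at the right edge. Next I measure.

```bash
cat > h.py <<'E'
from bench import status, eyes, workorder, spotter, r
import numpy as np, cv2
def K(f): return np.array([[f["fx"],0,f["cx"]],[0,f["fy"],f["cy"]],[0,0,1]])
def rays(f,px):
    px=np.asarray(px,float).reshape(-1,1,2)
    u=cv2.undistortPoints(px,K(f),np.array(f["dist_coeffs"],float)).reshape(-1,2)
    return np.c_[u,np.ones(len(u))]
def plane(f,px,z):
    d=rays(f,px)@f["T"][:3,:3].T; o=f["T"][:3,3]
    return o+d*((z-o[2])/d[:,2])[:,None]
def depth(f,px):
    px=np.asarray(px); dz=f["range_z"][px[:,1],px[:,0]]
    P=rays(f,px)*dz[:,None]
    return (P@f["T"][:3,:3].T+f["T"][:3,3])[dz>0]
def mpts(f,m):
    ys,xs=np.nonzero(m); return depth(f,np.c_[xs,ys])
def project(f,P):
    T=np.linalg.inv(f["T"]); rv=cv2.Rodrigues(T[:3,:3])[0]
    return cv2.projectPoints(np.asarray(P,float).reshape(-1,1,3),rv,T[:3,3],K(f),np.array(f["dist_coeffs"],float))[0].reshape(-1,2)
def zoom(f,c,half,name,s=None):
    c=np.round(c).astype(int); y0=max(c[1]-half,0);x0=max(c[0]-half,0)
    im=f["frame"][y0:c[1]+half,x0:c[0]+half]; s=s or 560//(2*half)
    cv2.imwrite("pics/"+name,cv2.resize(im,None,fx=s,fy=s,interpolation=cv2.INTER_CUBIC)); print(name,x0,y0,s)
E
python3 - <<'E'
from h import *
F={n:eyes.grab_frame(n) for n in("scene","top")}
for n in F:
  for t in("straightedge_mid","stand","dial","coaster","dispenser"):
    for d in spotter.masks_of(n,t):
      m=d["mask"]; P=mpts(F[n],m)
      if not len(P): continue
      print(n,t,round(d["confidence"],2),np.round(np.array(d["position"])*[512,384],1),m.sum(),"med",np.median(P,0).round(3),"lo",np.percentile(P,3,axis=0).round(3),"hi",np.percentile(P,97,axis=0).round(3))
zoom(F["top"],(216,180),48,"st_top.png"); zoom(F["scene"],(280,182),48,"st_sc.png")
E
```

```text
scene straightedge_mid 0.96 [114.6 263.8] 802 med [ 0.311 -0.583  0.011] lo [ 0.264 -0.655  0.002] hi [ 0.348 -0.502  0.048]
scene straightedge_mid 0.83 [204.1 226.3] 668 med [ 0.458 -0.32   0.013] lo [ 0.407 -0.393  0.001] hi [ 0.499 -0.232  0.049]
scene straightedge_mid 0.72 [177.1 284.6] 801 med [ 0.529 -0.546  0.011] lo [ 0.502 -0.619  0.005] hi [ 0.544 -0.453  0.048]
scene straightedge_mid 0.61 [256.7 242.5] 627 med [ 0.639 -0.298  0.013] lo [ 0.603 -0.367  0.005] hi [ 0.667 -0.206  0.049]
scene straightedge_mid 0.34 [289.5 137.9] 149 med [0.44  0.332 0.038] lo [0.411 0.3   0.017] hi [0.467 0.362 0.051]
scene stand 0.67 [275.7 185.4] 2163 med [0.528 0.021 0.012] lo [ 0.397 -0.067  0.   ] hi [0.643 0.128 0.071]
scene dial 0.5 [297.3 180.7] 152 med [0.612 0.034 0.069] lo [0.589 0.022 0.041] hi [0.631 0.061 0.075]
scene coaster 0.66 [303.7 146.1] 478 med [0.491 0.319 0.014] lo [0.407 0.271 0.005] hi [0.572 0.442 0.02 ]
scene coaster 0.52 [294.7 182.2] 128 med [0.614 0.036 0.069] lo [0.592 0.022 0.046] hi [0.631 0.06  0.075]
scene dispenser 0.77 [341.4 152.2] 375 med [0.685 0.288 0.
[... 305 characters left out ...]
ightedge_mid 0.75 [331.  213.9] 840 med [ 0.451 -0.309  0.011] lo [ 0.408 -0.393  0.   ] hi [ 0.495 -0.236  0.048]
top straightedge_mid 0.61 [317.9 151.8] 766 med [ 0.631 -0.28   0.011] lo [ 0.601 -0.365  0.004] hi [ 0.666 -0.201  0.048]
top stand 0.72 [218.3 191.9] 5414 med [0.508 0.035 0.005] lo [ 0.394 -0.064 -0.003] hi [0.632 0.129 0.068]
top dial 0.62 [212.7 164.2] 234 med [0.604 0.044 0.069] lo [0.583 0.024 0.045] hi [0.627 0.067 0.074]
top coaster 0.78 [110.7 202.3] 2074 med [0.48  0.364 0.012] lo [0.387 0.275 0.007] hi [0.565 0.453 0.018]
top dispenser 0.69 [130.3 135.6] 586 med [0.675 0.3   0.091] lo [0.65  0.278 0.   ] hi [0.712 0.339 0.097]
st_top.png 168 132 5
st_sc.png 232 134 5
```

```bash
python3 - <<'E'
from h import *
f=eyes.grab_frame("top"); zoom(f,(331,212),48,"se_top.png")
E
```

```text
se_top.png 283 164 5
```

View pics/st_top.png

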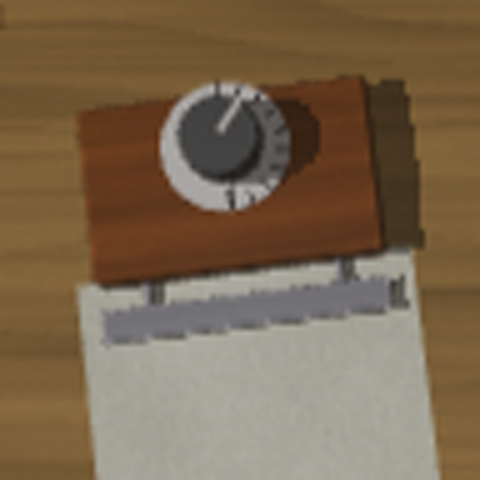

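View pics/st_sc.png

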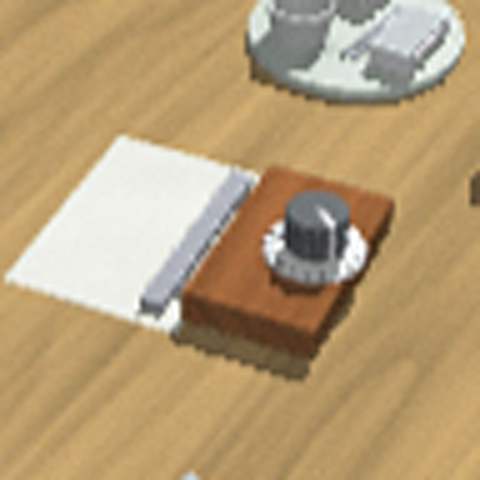

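View pics/se_top.png

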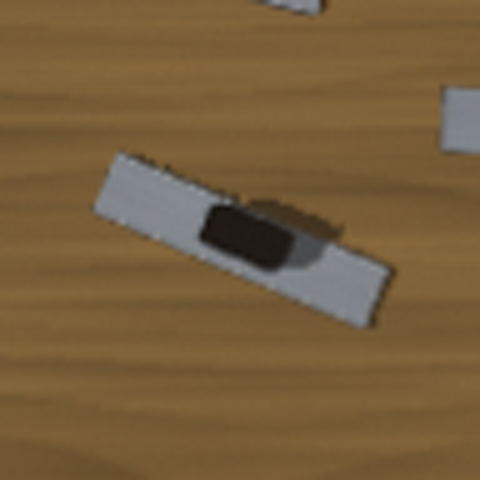

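Distance check: the straightedge near (0.452, -0.313) is nearest to the base (0.55 m, against 0.65 to 0.75 m for the others). The dial's pointer is about 140° from the fence direction, so roughly notch 7. Now I fit precise poses.

```bash
cat > fit.py <<'E'
from h import *
def grid(f,c,half):
    xs,ys=np.meshgrid(np.arange(max(0,c[0]-half),min(512,c[0]+half)),np.arange(max(0,c[1]-half),min(384,c[1]+half)))
    return np.c_[xs.ravel(),ys.ravel()]
def rect(P):
    (c,s,a)=cv2.minAreaRect((P[:,:2]*1000).astype(np.float32)); return np.round(c,1),np.round(s,1),round(a,2)
E
python3 - <<'E'
from fit import *
for n,cs,ce in(("top",(216,180),(331,212)),("scene",(280,182),(204,229))):
    f=eyes.grab_frame(n)
    px=grid(f,cs,50); P=depth(f,px); col=f["frame"][px[:,1],px[:,0]].astype(int)
    col=col[f["range_z"][px[:,1],px[:,0]]>0]
    red=(col[:,2]-col[:,0]>50)&(P[:,2]>.025)&(P[:,2]<.036)&(np.abs(P[:,1]-.04)<.12)
    print(n,"desk z",np.median(P[P[:,2]<.006][:,2]))
    print(" woodtop",red.sum(),np.median(P[red][:,2]),rect(P[red]))
    g=(np.abs(col[:,2]-col[:,0])<40)&(P[:,2]>.006)&(P[:,2]<.016)&(P[:,0]<.56)&(np.abs(P[:,1]-.04)<.11)
    print(" fence",g.sum(),np.median(P[g][:,2]),rect(P[g]))
    d=(P[:,2]>.064)&(P[:,2]<.08)
    print(" dialtop",d.sum(),np.median(P[d],0),rect(P[d]))
    px=grid(f,ce,34); P=depth(f,px)
    col=f["frame"][px[:,1],px[:,0]].astype(int)[f["range_z"][px[:,1],px[:,0]]>0]
    near=np.hypot(P[:,0]-.452,P[:,1]+.313)<.105
    b=near&(P[:,2]>.006)&(P[:,2]<.016)
    print(" bar",b.sum(),np.median(P[b][:,2]),rect(P[b]))
    h=near&(P[:,2]>.042)&(P[:,2]<.054)
    print(" handle",h.sum(),np.median(P[h],0),rect(P[h]))
E
```

```text
top desk z 0.0004623788911959359
 woodtop 1334 0.030163382237156533 (array([586.9,  45.6]), array([108.9, 177.6]), 7.16)
 fence 476 0.009768784614400006 (array([464.4,  30.4]), array([137.5, 194.3]), 7.24)
 dialtop 206 [0.60591774 0.04618336 0.06990379] (array([606.8,  45.3]), array([48.1, 46.6]), 44.42)
 bar 607 0.01020851223346897 (array([ 452.4, -319.6]), array([190.1, 175.8]), 74.8)
 handle 126 [ 0.45156626 -0.31525811  0.04662606] (array([ 452.4, -314.5]), array([50.5, 23.3]), 64.95)
scene desk z 0.002319338091862966
 woodtop 543 0.031914676029565214 (array([587.8,  44.3]), array([110.6, 185.3]), 7.29)
 fence 247 0.010400058853482386 (array([459.5,  21.9]), array([132.5, 205.8]), 8.87)
 dialtop 94 [0.60779443 0.04380902 0.07116703] (array([608.1,  45.1]), array([45.3, 47.8]), 56.64)
 bar 434 0.011950239554114062 (array([ 454.6, -313.6]), array([184.9, 199.3]), 68.38)
 handle 90 [ 0.45483919 -0.31641278  0.04749511] (array([ 453.7, -313.8]), array([50.7, 27.4]), 68.77)
```

>>> {"name": "drive_tool", "arguments": {"commands": [{"tx": 0.44,"ty": 0.9,"rz": 1,"grip": -1},{"tx": 0.44,"ty": 0.9,"rz": 1,"grip": -1},{"tx": 0.44,"ty": 0.9,"rz": 1,"grip": -1},{"tx": 0.44,"ty": 0.9,"rz": 1,"grip": -1},{"tx": 0.44,"ty": 0.9,"rz": 1,"grip": -1},{"tx": 0.44,"ty": 0.9,"rz": 1,"grip": -1},{"tx": 0.44,"ty": 0.9,"rz": 1,"grip": -1},{"tx": 0.44,"ty": 0.9,"rz": 1,"grip": -1},{"tx": 0.44,"ty": 0.9,"rz": 1,"grip": -1},{"tx": 0.44,"ty": 0.9,"rz": 1,"grip": -1}], "grip_force": 40}}

```text
validation failed for argument at $.co...
```

>>> {"name": "drive_tool", "arguments": {"commands": [{"tx": 0.44,"ty": 0.9,"rz": 1,"grip": -1},{"tx": 0.44,"ty": 0.9,"rz": 1,"grip": -1},{"tx": 0.44,"ty": 0.9,"rz": 1,"grip": -1},{"tx": 0.44,"ty": 0.9,"rz": 1,"grip": -1},{"tx": 0.44,"ty": 0.9,"rz": 1,"grip": -1},{"tx": 0.44,"ty": 0.9,"rz": 1,"grip": -1},{"tx": 0.44,"ty": 0.9,"rz": 1,"grip": -1},{"tx": 0.44,"ty": 0.9,"grip": -1},{"tx": 0.44,"ty": 0.9,"grip": -1},{"tx": 0.44,"ty": 0.9,"grip": -1}]}}

```text
validation failed for argument at $.co...
```

>>> {"name": "drive_tool", "arguments": {"commands": [{"rx": 0.0,"ry": 0.0,"rz": 1.0,"tx": 0.44,"ty": 0.9,"tz": 0.0,"grip": -1.0}], "grip_force": 40}}

```text
clock: 0.98
tcp_pos: [0.3004, -0.5912, 0.1925]
orientation: [3.006, 0.911, -0.002]
contact_force: [-0.4, -0.6, 0.5]
grip_width: 0.085
```

>>> {"name": "drive_tool", "arguments": {"commands": [{"rx": 0,"ry": 0,"rz": 1,"tx": 0.44,"ty": 0.9,"tz": 0,"grip": -1},{"rx": 0,"ry": 0,"rz": 1,"tx": 0.44,"ty": 0.9,"tz": 0,"grip": -1},{"rx": 0,"ry": 0,"rz": 1,"tx": 0.44,"ty": 0.9,"tz": 0,"grip": -1},{"rx": 0,"ry": 0,"rz": 1,"tx": 0.44,"ty": 0.9,"tz": 0,"grip": -1},{"rx": 0,"ry": 0,"rz": 1,"tx": 0.44,"ty": 0.9,"tz": 0,"grip": -1},{"rx": 0,"ry": 0,"rz": 1,"tx": 0.44,"ty": 0.9,"tz": 0,"grip": -1},{"rx": 0,"ry": 0,"rz": 1,"tx": 0.44,"ty": 0.9,"tz": 0,"grip": -1},{"rx": 0,"ry": 0,"rz": 1,"tx": 0.44,"ty": 0.9,"tz": 0,"grip": -1},{"rx": 0,"ry": 0,"rz": 1,"tx": 0.44,"ty": 0.9,"tz": 0,"grip": -1},{"rx": 0,"ry": 0,"rz": 1,"tx": 0.44,"ty": 0.9,"tz": 0,"grip": -1}]}}

```text
clock: 2.22
tcp_pos: [0.3899, -0.4097, 0.1927]
orientation: [1.712, 2.634, -0.0]
contact_force: [0.1, 0.0, 0.3]
grip_width: 0.0853
```

>>> {"name": "drive_tool", "arguments": {"commands": [{"rx": 0,"ry": 0,"rz": 1,"tx": 0.44,"ty": 0.9,"tz": 0,"grip": -1},{"rx": 0,"ry": 0,"rz": 1,"tx": 0.44,"ty": 0.9,"tz": 0,"grip": -1},{"rx": 0,"ry": 0,"rz": 1,"tx": 0.44,"ty": 0.9,"tz": 0,"grip": -1},{"rx": 0,"ry": 0,"rz": 1,"tx": 0.44,"ty": 0.9,"tz": 0,"grip": -1},{"rx": 0,"ry": 0,"rz": 1,"tx": 0.44,"ty": 0.9,"tz": 0,"grip": -1},{"rx": 0,"ry": 0,"rz": 1,"tx": 0.44,"ty": 0.9,"tz": 0,"grip": -1},{"rx": 0,"ry": 0,"rz": 0,"tx": 0.44,"ty": 0.9,"tz": 0,"grip": -1},{"rx": 0,"ry": 0,"rz": 0,"tx": 0.44,"ty": 0.9,"tz": 0,"grip": -1},{"rx": 0,"ry": 0,"rz": 0,"tx": 0.44,"ty": 0.9,"tz": 0,"grip": -1},{"rx": 0,"ry": 0,"rz": 0,"tx": 0.44,"ty": 0.9,"tz": 0,"grip": -1}]}}

```text
clock: 3.48
tcp_pos: [0.4779, -0.2298, 0.1927]
orientation: [0.5, 3.101, -0.0]
contact_force: [0.4, -0.3, 0.7]
grip_width: 0.0856
```

```bash
cat >> h.py <<'E'
from scipy.spatial.transform import Rotation as Rn
def st():
    o=status.get_obs(); R=Rn.from_rotvec(o["orientation"]).as_matrix()
    print("t",round(o["clock"],2),"tcp",np.round(o["tcp_pos"],4),"jaw",np.degrees(np.arctan2(R[1,1],R[0,1])).round(2),"z",R[:,2].round(3),"F",np.round(o["contact_force"],1),"M",np.round(o["moment"],3),"w",round(o["grip_width"],4)); print("q",np.round(o["joints"],2))
    return o
E
python3 -c "from h import *; st()"
```

```text
t 3.48 tcp [ 0.4779 -0.2298  0.1927] jaw 71.69 z [ 0. -0. -1.] F [ 0.4 -0.3  0.7] M [0.02  0.017 0.016] w 0.0856
q [ 0.84  0.3  -0.61  1.87  0.2   1.03  1.4 ]
```

>>> {"name": "drive_tool", "arguments": {"commands": [{"rx": 0,"ry": 0,"rz": 0,"tx": 0.46,"ty": 0.98,"tz": 0,"grip": -1},{"rx": 0,"ry": 0,"rz": 0,"tx": 0.46,"ty": 0.98,"tz": 0,"grip": -1},{"rx": 0,"ry": 0,"rz": 0,"tx": 0.46,"ty": 0.98,"tz": 0,"grip": -1},{"rx": 0,"ry": 0,"rz": 0,"tx": 0.46,"ty": 0.98,"tz": 0,"grip": -1},{"rx": 0,"ry": 0,"rz": 0,"tx": 0.46,"ty": 0.98,"tz": 0,"grip": -1},{"rx": 0,"ry": 0,"rz": 0,"tx": 0.46,"ty": 0.98,"tz": 0,"grip": -1},{"rx": 0,"ry": 0,"rz": 0,"tx": 0.46,"ty": 0.98,"tz": 0,"grip": -1},{"rx": 0,"ry": 0,"rz": 0,"tx": 0.46,"ty": 0.98,"tz": 0,"grip": -1},{"rx": 0,"ry": 0,"rz": 0,"tx": 0.46,"ty": 0.98,"tz": 0,"grip": -1},{"rx": 0,"ry": 0,"rz": 0,"tx": 0.46,"ty": 0.98,"tz": 0,"grip": -1}]}}

```text
clock: 4.72
tcp_pos: [0.57, -0.0337, 0.1927]
orientation: [0.5, 3.101, -0.0]
contact_force: [1.0, 0.7, 0.1]
grip_width: 0.0852
```

>>> {"name": "drive_tool", "arguments": {"commands": [{"rx": 0,"ry": 0,"rz": 0,"tx": 0.46,"ty": 0.98,"tz": 0,"grip": -1},{"rx": 0,"ry": 0,"rz": 0,"tx": 0.46,"ty": 0.98,"tz": 0,"grip": -1},{"rx": 0,"ry": 0,"rz": 0,"tx": 0.46,"ty": 0.98,"tz": 0,"grip": -1},{"rx": 0,"ry": 0,"rz": 0,"tx": 0.46,"ty": 0.98,"tz": 0,"grip": -1},{"rx": 0,"ry": 0,"rz": 0,"tx": 0,"ty": 0,"tz": 0,"grip": -1}]}}

```text
clock: 5.35
tcp_pos: [0.6067, 0.0461, 0.1927]
orientation: [0.495, 3.102, 0.002]
contact_force: [-0.8, -0.5, 0.2]
grip_width: 0.0855
```

```bash
python3 -c "
from h import *
st()
f=eyes.grab_frame('scene');zoom(f,(285,170),64,'a1.png')
f=eyes.grab_frame('top');zoom(f,(215,180),64,'a2.png')"
```

```text
t 5.35 tcp [0.6067 0.0461 0.1927] jaw 71.87 z [ 0.     0.001 -1.   ] F [-0.8 -0.5  0.2] M [-0.028  0.     0.013] w 0.0855
q [ 0.33  0.45 -0.67  1.69  0.31  1.11  0.82]
a1.png 221 106 4
a2.png 151 116 4
```

View pics/a1.png

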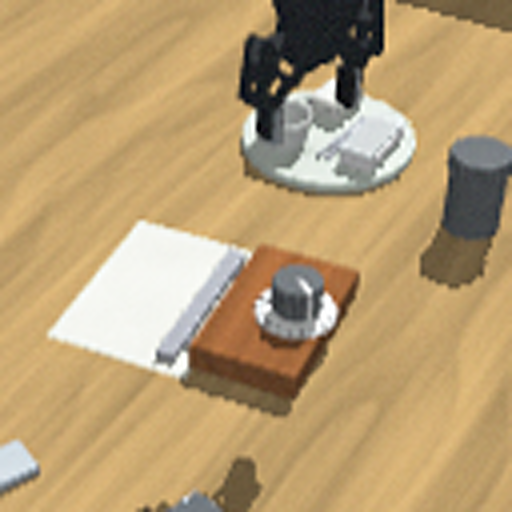

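View pics/a2.png

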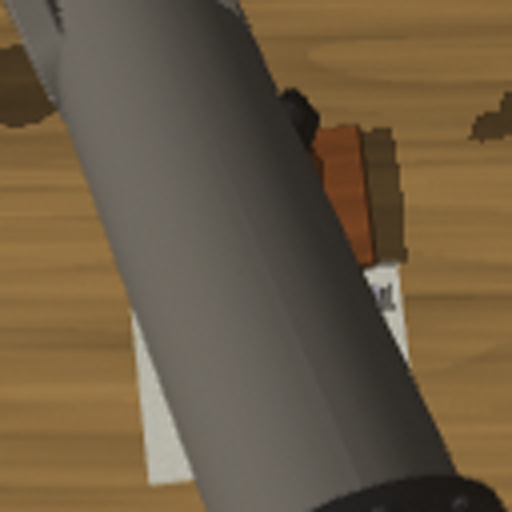

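The arm hides the stand from above, but the scene view shows the open fingers over the area with the dial clear. I descend onto the dial.

>>> {"name": "drive_tool", "arguments": {"commands": [{"rx": 0,"ry": 0,"rz": 0,"tx": 0,"ty": 0,"tz": -0.95,"grip": -1},{"rx": 0,"ry": 0,"rz": 0,"tx": 0,"ty": 0,"tz": -0.95,"grip": -1},{"rx": 0,"ry": 0,"rz": 0,"tx": 0,"ty": 0,"tz": -0.95,"grip": -1},{"rx": 0,"ry": 0,"rz": 0,"tx": 0,"ty": 0,"tz": -0.95,"grip": -1},{"rx": 0,"ry": 0,"rz": 0,"tx": 0,"ty": 0,"tz": -0.95,"grip": -1},{"rx": 0,"ry": 0,"rz": 0,"tx": 0,"ty": 0,"tz": -0.95,"grip": -1},{"rx": 0,"ry": 0,"rz": 0,"tx": 0,"ty": 0,"tz": -0.95,"grip": -1},{"rx": 0,"ry": 0,"rz": 0,"tx": 0,"ty": 0,"tz": -0.5,"grip": -1},{"rx": 0,"ry": 0,"rz": 0,"tx": 0,"ty": 0,"tz": -0.4,"grip": -1},{"rx": 0,"ry": 0,"rz": 0,"tx": 0,"ty": 0,"tz": 0,"grip": -1}]}}

```text
clock: 6.7
tcp_pos: [0.6063, 0.0442, 0.0413]
orientation: [-0.499, -3.101, 0.0]
contact_force: [0.2, -0.3, -0.7]
grip_width: 0.0852
```

```bash
python3 -c "
from h import *
st()
f=eyes.grab_frame('scene');zoom(f,(295,165),40,'a3.png')"
```

```text
t 6.7 tcp [0.6063 0.0442 0.0413] jaw 71.72 z [-0.  0. -1.] F [ 0.2 -0.3 -0.7] M [ 0.078 -0.018  0.049] w 0.0852
q [ 0.26  0.62 -0.59  1.81  0.44  0.85  0.71]
a3.png 255 125 7
```

View pics/a3.png

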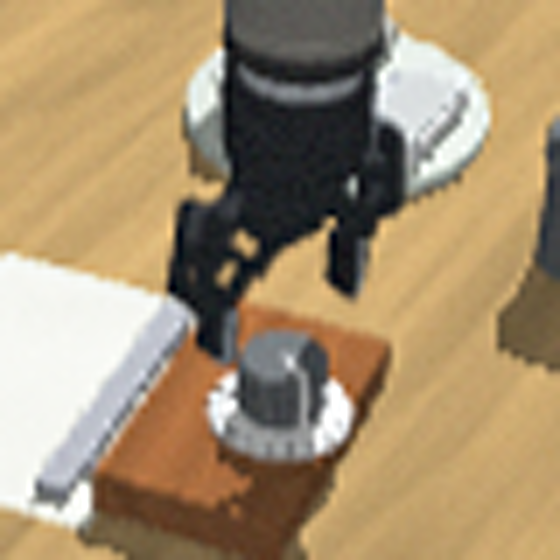

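The fingertips in the image, at (286,175) and (304,166), look too far behind and above the dial at (296,180). I check them with depth before closing.

```bash
python3 -c "
from fit import *
o=st()
f=eyes.grab_frame('scene')
print('tcp proj',project(f,[o['tcp_pos'],[.607,.046,.07]]))
px=grid(f,(295,160),26);c=f['frame'][px[:,1],px[:,0]];z=f['range_z'][px[:,1],px[:,0]]
px=px[z>0];P=depth(f,px);c=f['frame'][px[:,1],px[:,0]].astype(int).max(1)
k=(c<60)&(P[:,2]>.05)&(P[:,2]<.3)
for a,b in zip(range(50,200,15),range(65,215,15)):
  m=k&(P[:,2]*1000>=a)&(P[:,2]*1000<b)
  if m.sum(): print(a,m.sum(),P[m].min(0).round(3),P[m].max(0).round(3),px[m].min(0),px[m].max(0))
f=eyes.grab_frame('top');print('tcp top',project(f,[o['tcp_pos']]));zoom(f,(215,170),48,'a4.png')
"
```

```text
t 6.75 tcp [0.6067 0.0443 0.0418] jaw 71.72 z [ 0.  0. -1.] F [-0.1 -0.4  0.7] M [-0.016 -0.005  0.017] w 0.0852
q [ 0.26  0.62 -0.59  1.81  0.44  0.85  0.71]
tcp proj [[294.23589936 181.64644302]
 [294.93803167 175.73876762]]
50 1 [0.591 0.029 0.054] [0.591 0.029 0.054] [289 180] [289 180]
95 17 [ 0.584 -0.009  0.096] [0.629 0.09  0.109] [283 163] [305 175]
110 22 [ 0.584 -0.011  0.111] [0.628 0.091 0.124] [283 159] [305 173]
125 22 [ 0.588 -0.012  0.125] [0.631 0.106 0.14 ] [284 155] [309 171]
140 65 [ 0.573 -0.031  0.14 ] [0.639 0.119 0.154] [279 150] [312 169]
155 79 [ 0.573 -0.028  0.155] [0.639 0.109 0.17 ] [279 148] [311 166]
170 82 [ 0.572 -0.027  0.17 ] [0.637 0.103 0.185] [280 146] [311 162]
185 82 [ 0.576 -0.026  0.185] [0.636 0.1   0.2  ] [281 143] [311 159]
tcp top [[212.92964924 160.2710888 ]]
a4.png 167 122 5
```

View pics/a4.png

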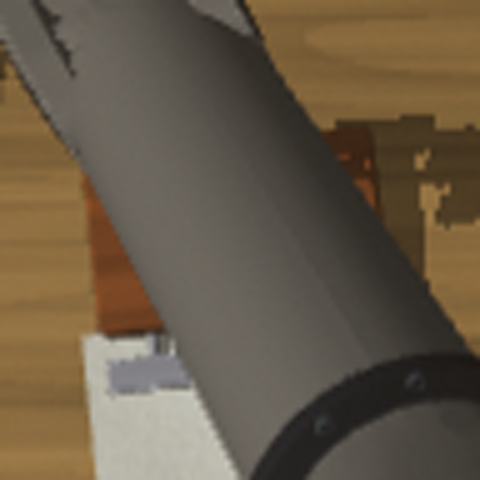

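```bash
python3 -c "
from fit import *
f=eyes.grab_frame('scene');zoom(f,(295,165),40,'a5.png')
for u,v in [(285,168),(286,172),(286,174),(287,175),(287,176),(304,160),(304,164),(305,166),(305,167)]:
  print(u,v,f['frame'][v,u],depth(f,np.array([[u,v]])).round(4))
"
```

```text
a5.png 255 125 7
285 168 [34 28 30] [[ 0.5965 -0.0184  0.1445]]
286 172 [42 38 37] [[ 0.5951 -0.0063  0.1177]]
286 174 [46 44 39] [[ 0.596  -0.0071  0.1094]]
287 175 [116 111 100] [[ 0.5983 -0.0032  0.103 ]]
287 176 [128 120 112] [[ 0.5998 -0.0057  0.1006]]
304 160 [29 31 23] [[0.6216 0.0833 0.1266]]
304 164 [31 31 26] [[0.6213 0.0874 0.1052]]
305 166 [40 38 40] [[0.6279 0.0835 0.1008]]
305 167 [ 99 147 176] [[0.5793 0.1946 0.005 ]]
```

View pics/a5.png

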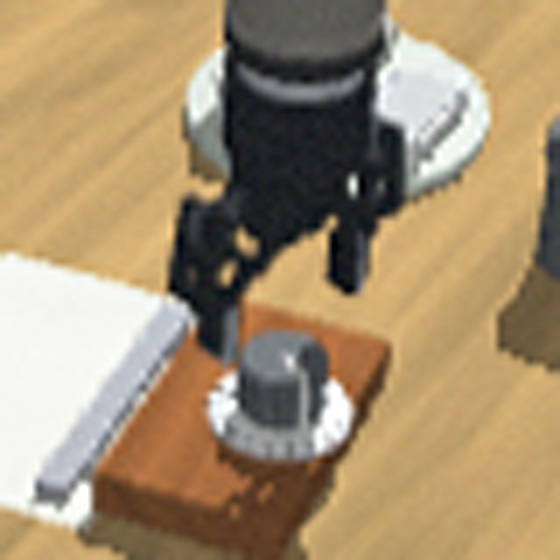

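```bash
python3 -c "
from fit import *
f=eyes.grab_frame('scene')
for z in (.19,.206,.22,.235,.25): print(z,project(f,[[.6067,.0461,z]]), project(f,[[.6067-.0134,.0461-.0405,z],[.6067+.0134,.0461+.0405,z]]).round(1).tolist())
print('now')
for z in (.054,.07,.085,.1): print(z,project(f,[[.6067-.0134,.0443-.0405,z],[.6067+.0134,.0443+.0405,z]]).round(1).tolist())
"
```

```text
0.19 [[296.85843973 149.61340441]] [[288.1, 154.0], [305.4, 145.4]]
0.206 [[297.14148895 145.89393384]] [[288.3, 150.3], [305.7, 141.7]]
0.22 [[297.393215   142.58902476]] [[288.5, 146.9], [306.0, 138.4]]
0.235 [[297.66723279 138.99459617]] [[288.7, 143.3], [306.4, 134.8]]
0.25 [[297.94582406 135.34352698]] [[288.9, 139.6], [306.7, 131.2]]
now
0.054 [[286.2, 183.7], [302.4, 174.8]]
0.07 [[286.4, 180.5], [302.7, 171.6]]
0.085 [[286.5, 177.4], [303.0, 168.5]]
0.1 [[286.7, 174.2], [303.3, 165.3]]
```

Both heights give the same result: the open fingertips appear about 54 mm above the reported TCP, where 13 mm is documented. I close here gently as a test. If the TCP is right, the jaws stop on the dial at 48 mm.

>>> {"name": "drive_tool", "arguments": {"commands": [{"rx": 0,"ry": 0,"rz": 0,"tx": 0,"ty": 0,"tz": 0,"grip": 0.2},{"rx": 0,"ry": 0,"rz": 0,"tx": 0,"ty": 0,"tz": 0,"grip": 0.2},{"rx": 0,"ry": 0,"rz": 0,"tx": 0,"ty": 0,"tz": 0,"grip": 0.2},{"rx": 0,"ry": 0,"rz": 0,"tx": 0,"ty": 0,"tz": 0,"grip": 0.2}], "grip_force": 20}}

```text
clock: 7.45
tcp_pos: [0.6065, 0.0442, 0.0416]
orientation: [0.499, 3.102, 0.0]
contact_force: [-0.0, 0.2, 0.6]
grip_width: 0.0342
```

```bash
python3 -c "
from fit import *
st();f=eyes.grab_frame('scene');zoom(f,(295,165),40,'a6.png')
"
```

```text
t 7.45 tcp [0.6065 0.0442 0.0416] jaw 71.71 z [ 0.  0. -1.] F [-0.   0.2  0.6] M [ 0.015 -0.019  0.009] w 0.0342
q [ 0.26  0.62 -0.59  1.81  0.44  0.85  0.71]
a6.png 255 125 7
```

View pics/a6.png

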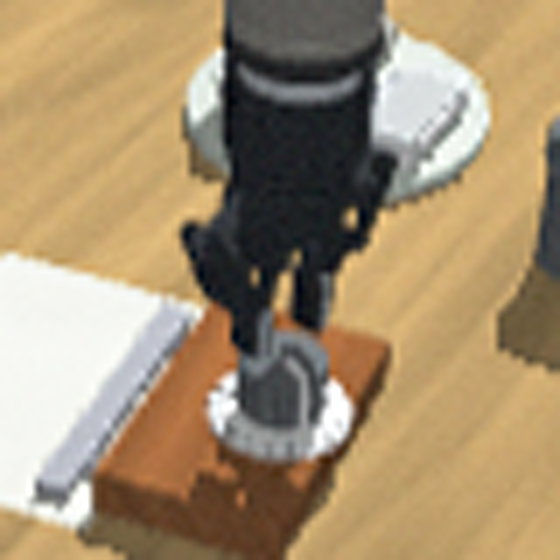

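The fingers closed to 34 mm in the air above the dial, so they really end about 40 mm short of the reported TCP. I measure the offset now.

```bash
python3 -c "
from fit import *
f=eyes.grab_frame('scene')
for u in (290,291,292,293,299,300,301):
  for v in range(166,178):
    p=depth(f,np.array([[u,v]]))
    print(u,v,f['frame'][v,u],p.round(3).ravel()) if len(p) and p[0,2]<.12 else None
"
```

```text
290 169 [33 30 28] [0.598 0.019 0.117]
290 170 [35 32 26] [0.601 0.014 0.116]
290 171 [35 31 28] [0.6   0.015 0.11 ]
290 172 [34 31 27] [0.601 0.014 0.107]
290 173 [32 29 28] [0.602 0.014 0.103]
290 174 [27 24 19] [0.602 0.013 0.099]
290 175 [47 42 41] [0.601 0.015 0.092]
290 176 [118 114 108] [0.594 0.03  0.074]
290 177 [114 112 105] [0.597 0.026 0.073]
291 169 [34 33 27] [0.602 0.02  0.117]
291 170 [43 39 38] [0.603 0.016 0.116]
291 171 [44 42 39] [0.603 0.019 0.109]
291 172 [50 48 44] [0.601 0.022 0.102]
291 173 [43 43 41] [0.603 0.018 0.1  ]
291 174 [44 42 38] [0.604 0.017 0.096]
291 175 [61 58 55] [0.604 0.018 0.091]
291 176 [107 103  97] [0.603 0.02  0.084]
291 177 [138 131 125] [0.599 0.03  0.072]
292 169 [64 57 53] [0.605 0.02  0.119]
292 170 [93 89 82] [0.607 0.017 0.117]
292 171 [113 107 102] [0.607 0.017 0.112]
292 172 [116 112 105] [0.608 0.017 0.107]
292 173 [115 111 106] [0.607 0.019 0.102]
292 174 [112 105 102] [0.609 0.016 0.099]
292 175 [109 107 100] [0.608 0.019 0.092]
292 176 [119 116 109] [0.609 0.016 0.09 ]
292 177 [131 127 122] [0.602 0.032 0.071]
293 170 [115 1
[... 1067 characters left out ...]
 [ 84 106 140] [0.598 0.11  0.037]
300 174 [123 129 139] [0.621 0.06  0.075]
300 175 [140 135 126] [0.62  0.064 0.067]
300 176 [141 134 126] [0.625 0.052 0.072]
300 177 [141 139 131] [0.63  0.043 0.075]
301 166 [98 92 89] [0.623 0.057 0.116]
301 167 [93 90 86] [0.622 0.061 0.108]
301 168 [112 111 106] [0.622 0.063 0.102]
301 169 [106 104 104] [0.622 0.063 0.097]
301 170 [110 122 124] [0.623 0.062 0.094]
301 171 [102 123 146] [0.622 0.064 0.087]
301 172 [ 71 112 169] [0.595 0.124 0.032]
301 173 [ 63 113 184] [0.596 0.123 0.028]
301 174 [ 88 119 169] [0.602 0.111 0.033]
301 175 [122 129 140] [0.625 0.061 0.071]
301 176 [139 133 132] [0.628 0.055 0.072]
301 177 [113 111 112] [0.63  0.051 0.071]
```

>>> {"name": "drive_tool", "arguments": {"commands": [{"rx": 0,"ry": 0,"rz": 0,"tx": 0,"ty": 0.08,"tz": 0,"grip": -1},{"rx": 0,"ry": 0,"rz": 0,"tx": 0,"ty": 0,"tz": 0,"grip": -1},{"rx": 0,"ry": 0,"rz": 0,"tx": 0,"ty": 0,"tz": 0,"grip": -1},{"rx": 0,"ry": 0,"rz": 0,"tx": 0,"ty": 0,"tz": 0,"grip": -1},{"rx": 0,"ry": 0,"rz": 0,"tx": 0,"ty": 0,"tz": -0.5,"grip": -1},{"rx": 0,"ry": 0,"rz": 0,"tx": 0,"ty": 0,"tz": -0.5,"grip": -1},{"rx": 0,"ry": 0,"rz": 0,"tx": 0,"ty": 0,"tz": -0.5,"grip": -1},{"rx": 0,"ry": 0,"rz": 0,"tx": 0,"ty": 0,"tz": -0.5,"grip": -1},{"rx": 0,"ry": 0,"rz": 0,"tx": 0,"ty": 0,"tz": -0.1,"grip": -1},{"rx": 0,"ry": 0,"rz": 0,"tx": 0,"ty": 0,"tz": 0,"grip": -1}], "grip_force": 50}}

```text
clock: 8.8
tcp_pos: [0.6065, 0.046, -0.0005]
orientation: [-0.499, -3.102, -0.0]
contact_force: [0.2, -0.8, 0.1]
grip_width: 0.0852
```

```bash
python3 -c "
from fit import *
st();f=eyes.grab_frame('scene');zoom(f,(295,175),40,'a7.png')
"
```

```text
t 8.8 tcp [ 6.065e-01  4.600e-02 -5.000e-04] jaw 71.72 z [-0.  0. -1.] F [ 0.2 -0.8  0.1] M [ 0.039 -0.046  0.058] w 0.0852
q [ 0.23  0.67 -0.56  1.83  0.49  0.78  0.67]
a7.png 255 135 7
```

View pics/a7.png

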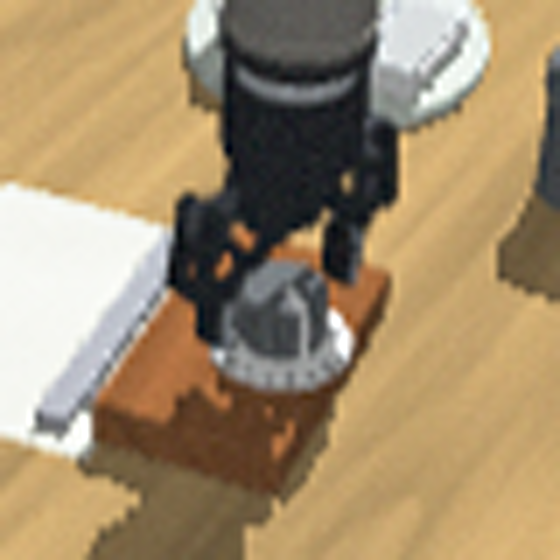

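The fingers straddle the dial with no contact force at a reported z of about 0, which confirms the offset. I lower a little more and close.

>>> {"name": "drive_tool", "arguments": {"commands": [{"rx": 0,"ry": 0,"rz": 0,"tx": 0,"ty": 0,"tz": -0.15,"grip": -1},{"rx": 0,"ry": 0,"rz": 0,"tx": 0,"ty": 0,"tz": 0,"grip": 1},{"rx": 0,"ry": 0,"rz": 0,"tx": 0,"ty": 0,"tz": 0,"grip": 1},{"rx": 0,"ry": 0,"rz": 0,"tx": 0,"ty": 0,"tz": 0,"grip": 1},{"rx": 0,"ry": 0,"rz": 0,"tx": 0,"ty": 0,"tz": 0,"grip": 1},{"rx": 0,"ry": 0,"rz": 0,"tx": 0,"ty": 0,"tz": 0,"grip": 1}], "grip_force": 40}}

```text
clock: 9.6
tcp_pos: [0.6071, 0.0471, -0.0027]
orientation: [0.498, 3.101, 0.003]
contact_force: [0.7, 4.7, 5.5]
grip_width: 0.0469
```

```bash
python3 -c "
from fit import *
st();f=eyes.grab_frame('scene');zoom(f,(295,175),40,'a8.png')
"
```

```text
t 9.6 tcp [ 0.6071  0.0471 -0.0027] jaw 71.76 z [ 0.001  0.001 -1.   ] F [0.7 4.7 5.5] M [0.846 0.129 0.06 ] w 0.0469
q [ 0.23  0.68 -0.56  1.83  0.49  0.78  0.67]
a8.png 255 135 7
```

View pics/a8.png

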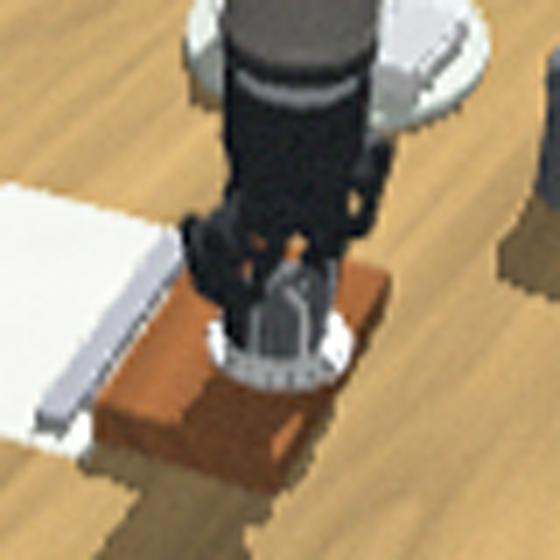

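Gripped at 47 mm. I turn clockwise (-rz), relieving the small side load at the same time.

>>> {"name": "drive_tool", "arguments": {"commands": [{"rx": 0,"ry": 0,"rz": 0,"tx": 0,"ty": 0.06,"tz": 0.05,"grip": 1},{"rx": 0,"ry": 0,"rz": -1,"tx": 0,"ty": 0,"tz": 0,"grip": 1},{"rx": 0,"ry": 0,"rz": -1,"tx": 0,"ty": 0,"tz": 0,"grip": 1},{"rx": 0,"ry": 0,"rz": -1,"tx": 0,"ty": 0,"tz": 0,"grip": 1},{"rx": 0,"ry": 0,"rz": -1,"tx": 0,"ty": 0,"tz": 0,"grip": 1},{"rx": 0,"ry": 0,"rz": -1,"tx": 0,"ty": 0,"tz": 0,"grip": 1},{"rx": 0,"ry": 0,"rz": 0,"tx": 0,"ty": 0,"tz": 0,"grip": 1}]}}

```text
clock: 10.52
tcp_pos: [0.6078, 0.048, -0.0026]
orientation: [1.531, 2.742, 0.004]
contact_force: [5.4, 4.8, -5.3]
grip_width: 0.047
```

```bash
python3 -c "
from fit import *
st();f=eyes.grab_frame('scene');zoom(f,(295,175),40,'a9.png')
"
```

```text
t 10.53 tcp [ 0.6078  0.048  -0.0026] jaw 31.65 z [ 0.002  0.001 -1.   ] F [ 5.4  4.8 -5.3] M [ 0.925 -1.126 -0.007] w 0.047
q [ 0.11  0.64 -0.39  1.83  0.35  0.73  0.08]
a9.png 255 135 7
```

View pics/a9.png

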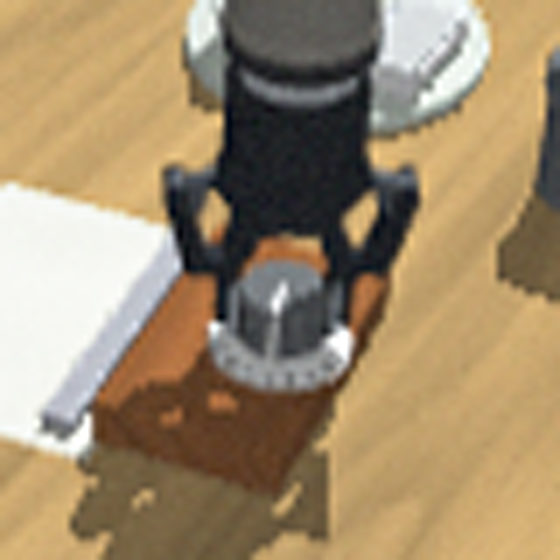

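>>> {"name": "drive_tool", "arguments": {"commands": [{"rx": 0,"ry": 0,"rz": -1,"tx": 0.06,"ty": 0.05,"tz": -0.02,"grip": 1},{"rx": 0,"ry": 0,"rz": -1,"tx": 0,"ty": 0,"tz": 0,"grip": 1},{"rx": 0,"ry": 0,"rz": -1,"tx": 0,"ty": 0,"tz": 0,"grip": 1},{"rx": 0,"ry": 0,"rz": -1,"tx": 0,"ty": 0,"tz": 0,"grip": 1},{"rx": 0,"ry": 0,"rz": -1,"tx": 0,"ty": 0,"tz": 0,"grip": 1},{"rx": 0,"ry": 0,"rz": 0,"tx": 0,"ty": 0,"tz": 0,"grip": 1}]}}

```text
clock: 11.32
tcp_pos: [0.6089, 0.0482, -0.0027]
orientation: [2.374, 2.055, 0.003]
contact_force: [4.6, 2.4, -2.1]
grip_width: 0.047
```

```bash
python3 -c "
from fit import *
st();f=eyes.grab_frame('scene');zoom(f,(295,175),40,'a10.png')
"
```

```text
t 11.32 tcp [ 0.6089  0.0482 -0.0027] jaw -8.23 z [ 0.002 -0.    -1.   ] F [ 4.6  2.4 -2.1] M [ 0.529 -1.032 -0.05 ] w 0.047
q [-0.02  0.62 -0.22  1.84  0.2   0.7  -0.49]
a10.png 255 135 7
```

View pics/a10.png

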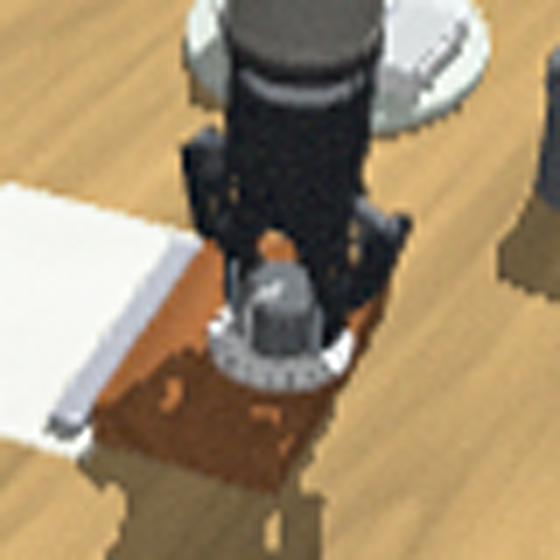

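The pointer has swung on and the fence is retreating, so it follows without slip. I continue another 40°.

>>> {"name": "drive_tool", "arguments": {"commands": [{"rx": 0,"ry": 0,"rz": -1,"tx": 0.03,"ty": 0,"tz": 0,"grip": 1},{"rx": 0,"ry": 0,"rz": -1,"tx": 0,"ty": 0,"tz": 0,"grip": 1},{"rx": 0,"ry": 0,"rz": -1,"tx": 0,"ty": 0,"tz": 0,"grip": 1},{"rx": 0,"ry": 0,"rz": -1,"tx": 0,"ty": 0,"tz": 0,"grip": 1},{"rx": 0,"ry": 0,"rz": 0,"tx": 0,"ty": 0,"tz": 0,"grip": 1}]}}

```text
clock: 12.0
tcp_pos: [0.6097, 0.0478, -0.0027]
orientation: [2.849, 1.321, 0.003]
contact_force: [5.3, 2.2, -3.1]
grip_width: 0.047
```

```bash
python3 -c "
from fit import *
st()"
```

```text
t 12.0 tcp [ 0.6097  0.0478 -0.0027] jaw -40.24 z [ 0.002 -0.    -1.   ] F [ 5.3  2.2 -3.1] M [ 0.269 -1.155 -0.066] w 0.047
q [-0.13  0.61 -0.07  1.85  0.07  0.68 -0.94]
```

>>> {"name": "drive_tool", "arguments": {"commands": [{"rx": 0,"ry": 0,"rz": -1,"tx": 0,"ty": 0,"tz": 0,"grip": 1},{"rx": 0,"ry": 0,"rz": 0,"tx": 0,"ty": 0,"tz": 0,"grip": 1}]}}

```text
clock: 12.25
tcp_pos: [0.6099, 0.0476, -0.0026]
orientation: [2.934, 1.12, 0.004]
contact_force: [5.2, 1.5, -3.1]
grip_width: 0.0469
```

```bash
python3 -c "
from fit import *
st();f=eyes.grab_frame('scene');zoom(f,(295,175),40,'a11.png')
f=eyes.grab_frame('top');zoom(f,(215,170),48,'a11t.png')
"
```

```text
t 12.25 tcp [ 0.6099  0.0476 -0.0026] jaw -48.23 z [ 0.003 -0.    -1.   ] F [ 5.2  1.5 -3.1] M [ 0.262 -1.282 -0.058] w 0.0469
q [-0.15  0.61 -0.04  1.85  0.04  0.68 -1.05]
a11.png 255 135 7
a11t.png 167 122 5
```

View pics/a11.png

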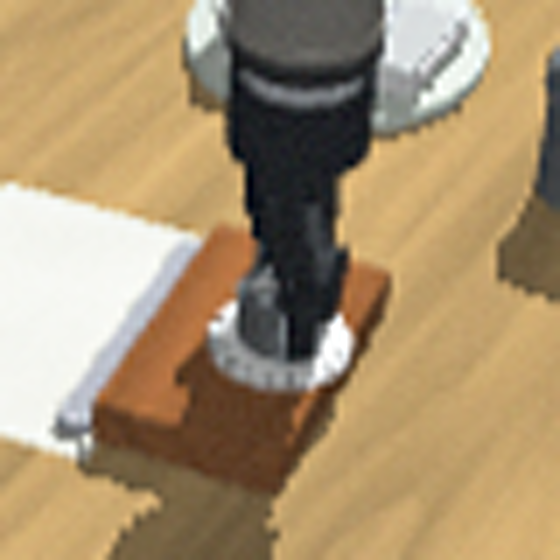

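View pics/a11t.png

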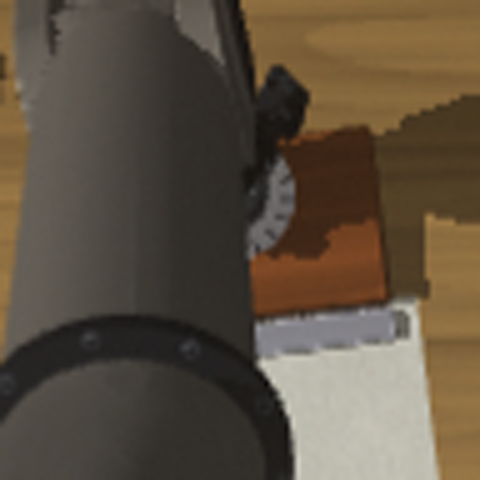

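>>> {"name": "drive_tool", "arguments": {"commands": [{"rx": 0,"ry": 0,"rz": -1,"tx": 0,"ty": 0,"tz": 0,"grip": 1},{"rx": 0,"ry": 0,"rz": 0,"tx": 0,"ty": 0,"tz": 0,"grip": 1}]}}

```text
clock: 12.6
tcp_pos: [0.61, 0.0474, -0.0026]
orientation: [3.005, 0.912, 0.004]
contact_force: [6.3, 1.9, -2.6]
grip_width: 0.0469
```

```bash
python3 -c "
from fit import *
st()"
```

```text
t 12.6 tcp [ 0.61    0.0474 -0.0026] jaw -56.25 z [ 0.003 -0.001 -1.   ] F [ 6.3  1.9 -2.6] M [ 0.165 -1.279 -0.039] w 0.0469
q [-0.18  0.61 -0.    1.85  0.    0.68 -1.16]
```

>>> {"name": "drive_tool", "arguments": {"commands": [{"rx": 0,"ry": 0,"rz": -1,"tx": 0,"ty": 0,"tz": 0,"grip": 1},{"rx": 0,"ry": 0,"rz": 0,"tx": 0,"ty": 0,"tz": 0,"grip": 1}]}}

```text
clock: 12.85
tcp_pos: [0.6101, 0.0472, -0.0026]
orientation: [3.062, 0.699, 0.005]
contact_force: [7.2, 0.6, -2.2]
grip_width: 0.0468
```

```bash
python3 -c "
from fit import *
st()"
```

```text
t 12.85 tcp [ 0.6101  0.0472 -0.0026] jaw -64.29 z [ 0.003 -0.001 -1.   ] F [ 7.2  0.6 -2.2] M [ 0.041 -1.357 -0.282] w 0.0468
q [-0.21  0.61  0.03  1.85 -0.03  0.67 -1.28]
```

>>> {"name": "drive_tool", "arguments": {"commands": [{"rx": 0,"ry": 0,"rz": -0.5,"tx": 0,"ty": 0,"tz": 0,"grip": 1},{"rx": 0,"ry": 0,"rz": 0,"tx": 0,"ty": 0,"tz": 0,"grip": 1}]}}

```text
clock: 13.1
tcp_pos: [0.6101, 0.0471, -0.0026]
orientation: [3.083, 0.594, 0.005]
contact_force: [6.7, -0.6, -4.0]
grip_width: 0.0469
```

```bash
python3 -c "
from fit import *
st();f=eyes.grab_frame('scene');zoom(f,(295,175),40,'a12.png')"
```

```text
t 13.1 tcp [ 0.6101  0.0471 -0.0026] jaw -68.18 z [ 0.003 -0.001 -1.   ] F [ 6.7 -0.6 -4. ] M [ 0.054 -1.385  0.043] w 0.0469
q [-0.22  0.61  0.05  1.85 -0.05  0.67 -1.33]
a12.png 255 135 7
```

View pics/a12.png

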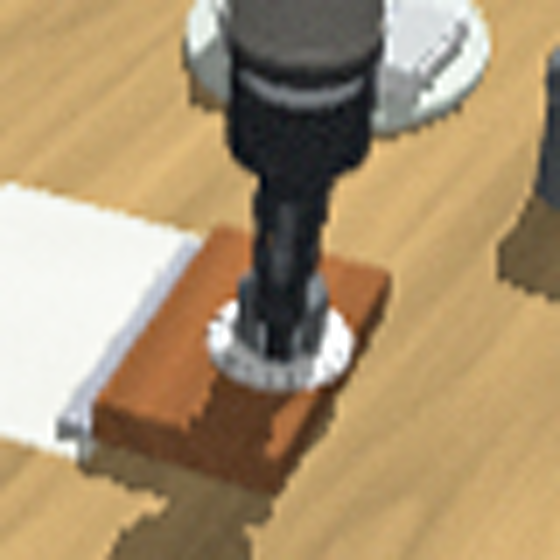

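>>> {"name": "drive_tool", "arguments": {"commands": [{"rx": 0,"ry": 0,"rz": -0.5,"tx": 0,"ty": 0,"tz": 0,"grip": 1},{"rx": 0,"ry": 0,"rz": 0,"tx": 0,"ty": 0,"tz": 0,"grip": 1}]}}

```text
clock: 13.4
tcp_pos: [0.609, 0.0466, -0.0027]
orientation: [3.101, 0.489, 0.001]
contact_force: [5.1, -1.7, -2.1]
grip_width: 0.047
```

```bash
python3 -c "
from fit import *
st()"
```

```text
t 13.4 tcp [ 0.609   0.0466 -0.0027] jaw -72.08 z [ 0.001 -0.002 -1.   ] F [ 5.1 -1.7 -2.1] M [-0.508 -0.864  0.937] w 0.047
q [-0.23  0.61  0.07  1.86 -0.06  0.67 -1.38]
```

>>> {"name": "drive_tool", "arguments": {"commands": [{"rx": 0,"ry": 0,"rz": -0.5,"tx": 0,"ty": 0,"tz": 0,"grip": 1},{"rx": 0,"ry": 0,"rz": 0,"tx": 0,"ty": 0,"tz": 0,"grip": 1}]}}

```text
clock: 13.65
tcp_pos: [0.6086, 0.0466, -0.0027]
orientation: [3.117, 0.378, 0.0]
contact_force: [4.1, -3.2, 0.8]
grip_width: 0.0472
```

```bash
python3 -c "
from fit import *
st();f=eyes.grab_frame('scene');zoom(f,(295,175),40,'a13.png')
f=eyes.grab_frame('top');zoom(f,(215,170),48,'a13t.png')"
```

```text
t 13.65 tcp [ 0.6086  0.0466 -0.0027] jaw -76.16 z [ 0.    -0.002 -1.   ] F [ 4.1 -3.2  0.8] M [-0.806 -0.724  0.763] w 0.0472
q [-0.25  0.61  0.09  1.86 -0.08  0.67 -1.44]
a13.png 255 135 7
a13t.png 167 122 5
```

View pics/a13.png

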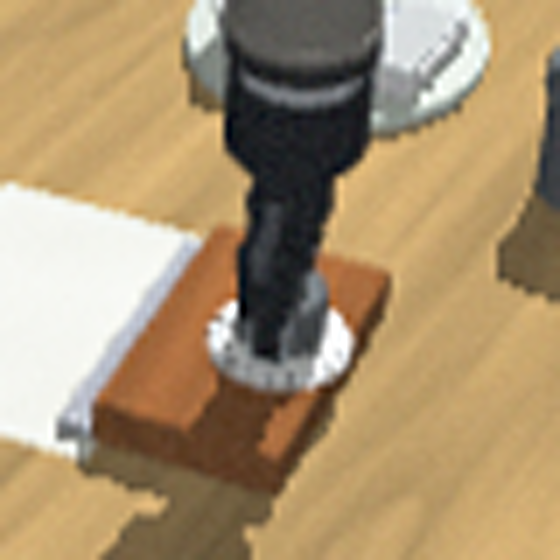

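View pics/a13t.png

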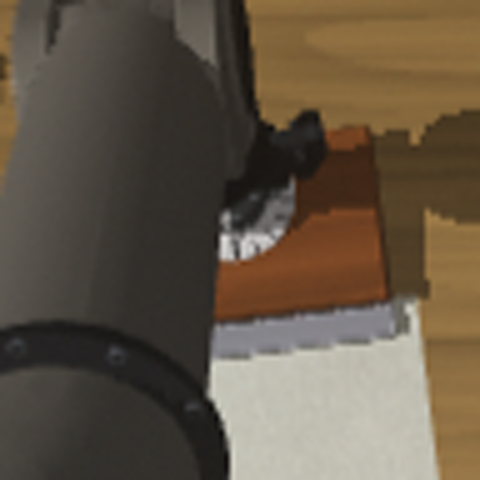

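Mz jumped to 0.94 and then 0.76 N m, well over the 0.17 N m detent, at about 140°, so the dial is at its stop and the pads slipped a little. I open to verify and re-grip cleanly.

>>> {"name": "drive_tool", "arguments": {"commands": [{"rx": 0,"ry": 0,"rz": 0,"tx": 0,"ty": 0,"tz": 0,"grip": -1},{"rx": 0,"ry": 0,"rz": 0,"tx": 0,"ty": 0,"tz": 0,"grip": -1},{"rx": 0,"ry": 0,"rz": 0,"tx": 0,"ty": 0,"tz": 0,"grip": -1},{"rx": 0,"ry": 0,"rz": 0,"tx": 0,"ty": 0,"tz": 0,"grip": -1}]}}

```text
clock: 14.25
tcp_pos: [0.608, 0.0482, -0.0029]
orientation: [-3.119, -0.375, 0.001]
contact_force: [0.1, -0.8, -0.1]
grip_width: 0.0855
```

```bash
python3 -c "
from fit import *
st();f=eyes.grab_frame('scene');zoom(f,(295,175),40,'a14.png')
f=eyes.grab_frame('top');zoom(f,(215,170),48,'a14t.png')"
```

```text
t 14.25 tcp [ 0.608   0.0482 -0.0029] jaw -76.28 z [-0.001  0.    -1.   ] F [ 0.1 -0.8 -0.1] M [ 0.026 -0.016  0.011] w 0.0855
q [-0.25  0.61  0.09  1.86 -0.08  0.67 -1.44]
a14.png 255 135 7
a14t.png 167 122 5
```

View pics/a14.png

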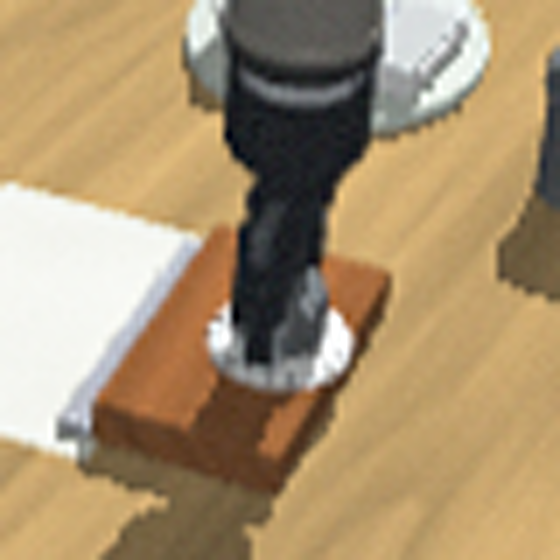

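View pics/a14t.png

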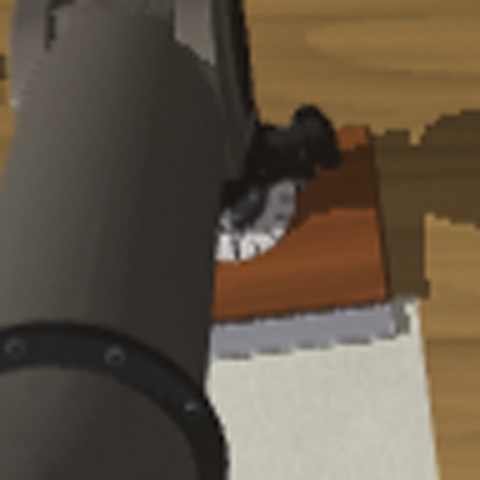

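The dial is hidden, but the fence face shows. I compute its stand-frame x, which must be -75 mm at the stop and was -89 mm at notch 7.

```bash
cat >> fit.py <<'E'
TH=np.radians(7.2); SO=np.array([.587,.0455])
def stand(P): d=P[:,:2]-SO; c,s=np.cos(TH),np.sin(TH); return np.c_[d[:,0]*c+d[:,1]*s,-d[:,0]*s+d[:,1]*c]
def fencex(f,lo=-.075,hi=.075):
    # march along stand -x for several y at z=10mm; print gray profile
    out=[]
    g=cv2.cvtColor(f["frame"],cv2.COLOR_BGR2GRAY).astype(np.float32)
    xs=np.arange(-.12,-.06,.0005)
    for y in np.arange(lo,hi,.005):
        c,s=np.cos(TH),np.sin(TH)
        W=np.c_[SO[0]+xs*c-y*s,SO[1]+xs*s+y*c,np.full_like(xs,.01)]
        p=project(f,W).astype(np.float32)
        v=cv2.remap(g,p[:,0].reshape(1,-1),p[:,1].reshape(1,-1),cv2.INTER_LINEAR).ravel()
        d=np.gradient(cv2.GaussianBlur(v.reshape(1,-1),(1,1),0).ravel()); k=np.argmin(d)
        out.append((round(y*1000),round(xs[k]*1000,1),round(float(-d[k]),1)))
    return out
E
python3 -c "
from fit import *
f=eyes.grab_frame('top'); print(fencex(f))
import copy
f0=dict(f); f0['frame']=cv2.imread('pics/top0.png'); print('t0',fencex(f0))"
```

```text
[(-75, np.float64(-78.0), 7.2), (-70, np.float64(-79.0), 12.7), (-65, np.float64(-77.0), 11.6), (-60, np.float64(-78.0), 11.4), (-55, np.float64(-75.5), 8.8), (-50, np.float64(-78.0), 5.5), (-45, np.float64(-79.0), 8.8), (-40, np.float64(-77.0), 10.0), (-35, np.float64(-78.0), 12.0), (-30, np.float64(-76.0), 8.6), (-25, np.float64(-78.0), 6.5), (-20, np.float64(-77.5), 8.5), (-15, np.float64(-77.0), 13.0), (-10, np.float64(-78.0), 10.7), (-5, np.float64(-77.0), 8.5), (0, np.float64(-78.5), 8.3), (5, np.float64(-79.0), 11.6), (10, np.float64(-78.5), 12.8), (15, np.float64(-76.0), 10.3), (20, np.float64(-77.0), 8.0), (25, np.float64(-78.0), 6.1), (30, np.float64(-87.0), 3.9), (35, np.float64(-99.5), 1.6), (40, np.float64(-101.0), 3.1), (45, np.float64(-116.0), 0.7), (50, np.float64(-112.5), 1.2), (55, np.float64(-107.0), 1.6), (60, np.float64(-98.5), 1.7), (65, np.float64(-95.0), 1.5), (70, np.float64(-92.5), 1.4)]
t0 [(-75, np.float64(-90.5), 10.1), (-70, np.float64(-91.5), 9.2), (-65, np.float64(-91.0), 6.9), (-60, np.float64(-92.0), 5.8), (-55, np.float64(-92.5), 7.7), (-50, np.float64(-90.5), 9.8), (-45, np.float64(-91.5), 9.4), (-40, np.float64(-90.0), 7.0), (-35, np.float64(-92.0), 6.0), (-30, np.float64(-93.0), 11.0), (-25, np.float64(-90.5), 11.2), (-20, np.float64(-91.5), 8.4), (-15, np.float64(-90.5), 6.9), (-10, np.float64(-92.0), 6.5), (-5, np.float64(-91.5), 8.3), (0, np.float64(-91.0), 11.6), (5, np.float64(-91.5), 8.7), (10, np.float64(-91.0), 7.2), (15, np.float64(-92.5), 6.4), (20, np.float64(-93.0), 7.1), (25, np.float64(-92.0), 11.4), (30, np.float64(-90.5), 9.4), (35, np.float64(-91.0), 5.6), (40, np.float64(-93.5), 9.3), (45, np.float64(-91.5), 11.3), (50, np.float64(-92.0), 10.3), (55, np.float64(-91.0), 9.6), (60, np.float64(-91.0), 5.3), (65, np.float64(-91.5), 6.5), (70, np.float64(-92.5), 7.3)]
```

The face moved from -91.5 to -77.6 mm, a change of 13.9 mm. That is 7 clicks, so the dial is at the stop, with a constant measuring bias of about -2.5 mm. I re-grip and turn back +80°.

>>> {"name": "drive_tool", "arguments": {"commands": [{"rx": 0,"ry": 0,"rz": 0,"tx": 0,"ty": 0,"tz": 0,"grip": 1},{"rx": 0,"ry": 0,"rz": 0,"tx": 0,"ty": 0,"tz": 0,"grip": 1},{"rx": 0,"ry": 0,"rz": 0,"tx": 0,"ty": 0,"tz": 0,"grip": 1},{"rx": 0,"ry": 0,"rz": 0,"tx": 0,"ty": 0,"tz": 0,"grip": 1},{"rx": 0,"ry": 0,"rz": 0,"tx": 0,"ty": 0,"tz": 0,"grip": 1}]}}

```text
clock: 15.02
tcp_pos: [0.6087, 0.0466, -0.0023]
orientation: [3.118, 0.373, 0.001]
contact_force: [0.0, -4.5, 6.2]
grip_width: 0.0473
```

```bash
python3 -c "
from fit import *
st()"
```

```text
t 15.03 tcp [ 0.6087  0.0466 -0.0023] jaw -76.34 z [ 0.001 -0.001 -1.   ] F [ 0.  -4.5  6.2] M [-0.893  0.19   0.047] w 0.0473
q [-0.25  0.61  0.09  1.86 -0.08  0.67 -1.44]
```

>>> {"name": "drive_tool", "arguments": {"commands": [{"rx": 0,"ry": 0,"rz": 1,"tx": 0,"ty": 0,"tz": 0,"grip": 1},{"rx": 0,"ry": 0,"rz": 1,"tx": 0,"ty": 0,"tz": 0,"grip": 1},{"rx": 0,"ry": 0,"rz": 1,"tx": 0,"ty": 0,"tz": 0,"grip": 1},{"rx": 0,"ry": 0,"rz": 1,"tx": 0,"ty": 0,"tz": 0,"grip": 1},{"rx": 0,"ry": 0,"rz": 1,"tx": 0,"ty": 0,"tz": 0,"grip": 1},{"rx": 0,"ry": 0,"rz": 0,"tx": 0,"ty": 0,"tz": 0,"grip": 1}]}}

```text
clock: 15.78
tcp_pos: [0.6087, 0.0467, -0.0023]
orientation: [2.802, 1.419, 0.0]
contact_force: [-0.4, -4.1, 5.6]
grip_width: 0.047
```

```bash
python3 -c "
from fit import *
st()"
```

```text
t 15.78 tcp [ 0.6087  0.0467 -0.0023] jaw -36.27 z [ 0.001 -0.001 -1.   ] F [-0.4 -4.1  5.6] M [-0.816  0.237  0.028] w 0.047
q [-0.11  0.61 -0.09  1.85  0.09  0.69 -0.89]
```

>>> {"name": "drive_tool", "arguments": {"commands": [{"rx": 0,"ry": 0,"rz": 1,"tx": 0,"ty": 0,"tz": 0,"grip": 1},{"rx": 0,"ry": 0,"rz": 1,"tx": 0,"ty": 0,"tz": 0,"grip": 1},{"rx": 0,"ry": 0,"rz": 1,"tx": 0,"ty": 0,"tz": 0,"grip": 1},{"rx": 0,"ry": 0,"rz": 1,"tx": 0,"ty": 0,"tz": 0,"grip": 1},{"rx": 0,"ry": 0,"rz": 1,"tx": 0,"ty": 0,"tz": 0,"grip": 1},{"rx": 0,"ry": 0,"rz": 0,"tx": 0,"ty": 0,"tz": 0,"grip": 1}]}}

```text
clock: 16.52
tcp_pos: [0.6085, 0.0467, -0.0023]
orientation: [2.148, 2.292, -0.001]
contact_force: [-0.7, -4.9, 6.3]
grip_width: 0.0468
```

```bash
python3 -c "
from fit import *
st();f=eyes.grab_frame('scene');zoom(f,(295,175),40,'a15.png')
f=eyes.grab_frame('top');zoom(f,(215,170),48,'a15t.png'); print([a[:2] for a in fencex(f) if a[2]>4.5])"
```

```text
t 16.52 tcp [ 0.6085  0.0467 -0.0023] jaw 3.73 z [ 0.    -0.001 -1.   ] F [-0.7 -4.9  6.3] M [-0.836  0.238  0.141] w 0.0468
q [ 0.02  0.63 -0.27  1.84  0.25  0.71 -0.32]
a15.png 255 135 7
a15t.png 167 122 5
[(50, np.float64(-85.0))]
```

View pics/a15.png

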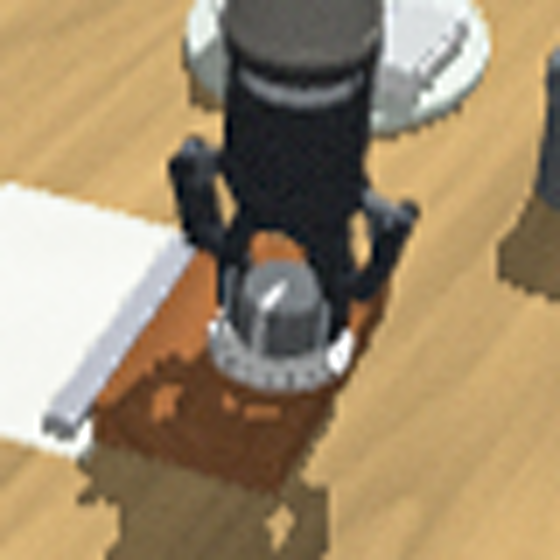

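View pics/a15t.png

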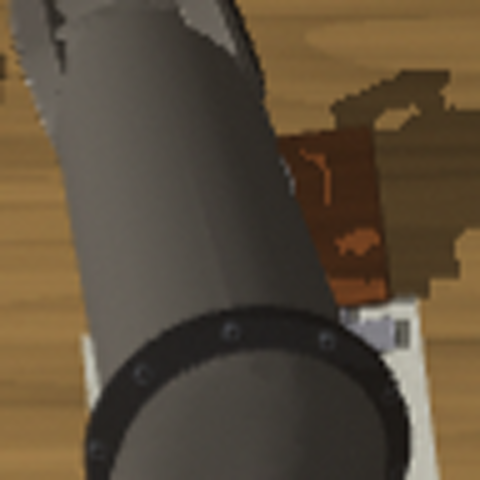

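The pointer followed. I release, lift clear, and move off towards the straightedge, so the top camera can check the dial.

>>> {"name": "drive_tool", "arguments": {"commands": [{"rx": 0,"ry": 0,"rz": 0,"tx": 0,"ty": 0,"tz": 0,"grip": -1},{"rx": 0,"ry": 0,"rz": 0,"tx": 0,"ty": 0,"tz": 0,"grip": -1},{"rx": 0,"ry": 0,"rz": 0,"tx": 0,"ty": 0,"tz": 0,"grip": -1},{"rx": 0,"ry": 0,"rz": 0,"tx": 0,"ty": 0,"tz": 0,"grip": -1},{"rx": 0,"ry": 0,"rz": 0,"tx": 0,"ty": 0,"tz": 1,"grip": -1},{"rx": 0,"ry": 0,"rz": 0,"tx": 0,"ty": 0,"tz": 1,"grip": -1},{"rx": 0,"ry": 0,"rz": 0,"tx": 0,"ty": 0,"tz": 1,"grip": -1},{"rx": 0,"ry": 0,"rz": 0,"tx": 0,"ty": 0,"tz": 1,"grip": -1},{"rx": 0,"ry": 0,"rz": 0,"tx": 0,"ty": 0,"tz": 1,"grip": -1},{"rx": 0,"ry": 0,"rz": 0,"tx": 0,"ty": 0,"tz": 0.5,"grip": -1}]}}

```text
clock: 17.88
tcp_pos: [0.609, 0.0481, 0.1091]
orientation: [2.148, 2.291, 0.002]
contact_force: [0.2, -0.4, -0.4]
grip_width: 0.0859
```

>>> {"name": "drive_tool", "arguments": {"commands": [{"rx": 0,"ry": 0,"rz": -0.3,"tx": -0.43,"ty": -1,"tz": 0,"grip": -1},{"rx": 0,"ry": 0,"rz": -0.3,"tx": -0.43,"ty": -1,"tz": 0,"grip": -1},{"rx": 0,"ry": 0,"rz": -0.3,"tx": -0.43,"ty": -1,"tz": 0,"grip": -1},{"rx": 0,"ry": 0,"rz": -0.3,"tx": -0.43,"ty": -1,"tz": 0,"grip": -1},{"rx": 0,"ry": 0,"rz": -0.3,"tx": -0.43,"ty": -1,"tz": 0,"grip": -1},{"rx": 0,"ry": 0,"rz": -0.3,"tx": -0.43,"ty": -1,"tz": 0,"grip": -1},{"rx": 0,"ry": 0,"rz": -0.3,"tx": -0.43,"ty": -1,"tz": 0,"grip": -1},{"rx": 0,"ry": 0,"rz": -0.3,"tx": -0.43,"ty": -1,"tz": 0,"grip": -1},{"rx": 0,"ry": 0,"rz": -0.3,"tx": -0.43,"ty": -1,"tz": 0,"grip": -1},{"rx": 0,"ry": 0,"rz": -0.3,"tx": -0.43,"ty": -1,"tz": 0,"grip": -1}]}}

```text
clock: 19.12
tcp_pos: [0.5217, -0.1533, 0.1072]
orientation: [2.58, 1.792, 0.0]
contact_force: [0.2, -0.7, 0.1]
grip_width: 0.0849
```

```bash
python3 -c "
from fit import *
st();f=eyes.grab_frame('scene');zoom(f,(295,175),40,'a16.png')
g=eyes.grab_frame('top');zoom(g,(215,170),48,'a16t.png'); L=[a[1] for a in fencex(g) if a[2]>4.5]; print(len(L),np.median(L),np.mean(L))
px=grid(f,(204,229),34);P=depth(f,px)
px=grid(g,(331,212),34);P2=depth(g,px)
for P in (P,P2):
  b=(np.hypot(P[:,0]-.4525,P[:,1]+.3145)<.1)&(P[:,2]>.005)&(P[:,2]<.06);Q=P[b][:,:2]
  Q=Q[np.abs((Q-Q.mean(0))@[.925,-.38])<.04]
  w,v=np.linalg.eigh(np.cov(Q.T)); print(len(Q),np.degrees(np.arctan2(v[1,1],v[0,1]))%180,Q.mean(0))
"
```

```text
t 19.12 tcp [ 0.5217 -0.1533  0.1072] jaw -20.44 z [ 0.  0. -1.] F [ 0.2 -0.7  0.1] M [ 0.006 -0.035  0.024] w 0.0849
q [ 0.32  0.37 -0.18  1.94  0.09  0.84 -0.27]
a16.png 255 135 7
a16t.png 167 122 5
27 -85.5 -84.79629629629629
617 65.52459377343116 [ 0.45535337 -0.32063124]
690 65.54862109050696 [ 0.44723426 -0.32265377]
```

View pics/a16.png

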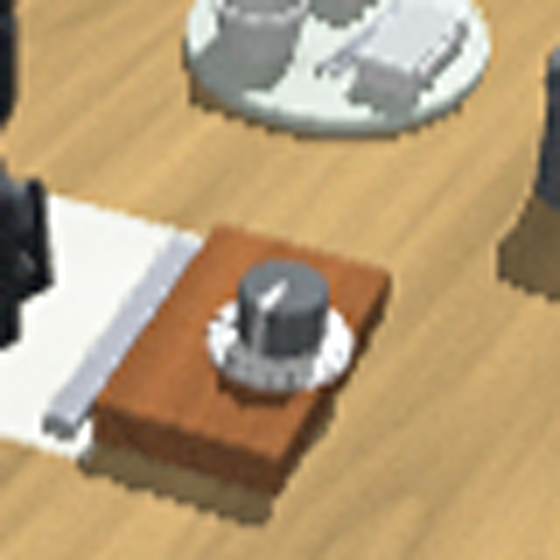

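View pics/a16t.png

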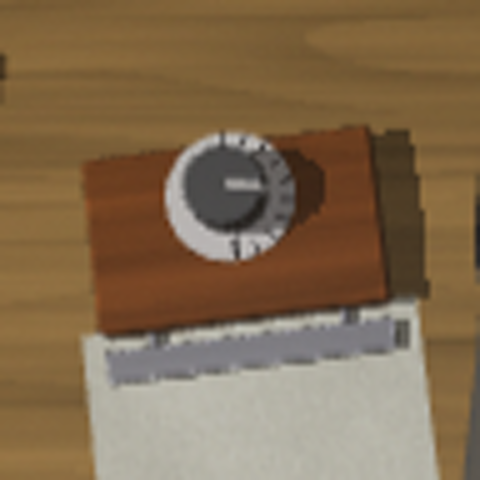

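The dial pointer points right and slightly down in the top view, which matches the 267° expected for notch 4. The fence face is at -85.5 mm, about 8 mm out from the stop reading. Now the straightedge at (0.453, -0.3145), long axis about 66°.

>>> {"name": "drive_tool", "arguments": {"commands": [{"rx": 0,"ry": 0,"rz": -0.44,"tx": -0.38,"ty": -0.9,"tz": 0,"grip": -1},{"rx": 0,"ry": 0,"rz": 0,"tx": -0.38,"ty": -0.9,"tz": 0,"grip": -1},{"rx": 0,"ry": 0,"rz": 0,"tx": -0.38,"ty": -0.9,"tz": 0,"grip": -1},{"rx": 0,"ry": 0,"rz": 0,"tx": -0.38,"ty": -0.9,"tz": 0,"grip": -1},{"rx": 0,"ry": 0,"rz": 0,"tx": -0.38,"ty": -0.9,"tz": 0,"grip": -1},{"rx": 0,"ry": 0,"rz": 0,"tx": -0.38,"ty": -0.9,"tz": 0,"grip": -1},{"rx": 0,"ry": 0,"rz": 0,"tx": -0.38,"ty": -0.9,"tz": 0,"grip": -1},{"rx": 0,"ry": 0,"rz": 0,"tx": -0.38,"ty": -0.9,"tz": 0,"grip": -1},{"rx": 0,"ry": 0,"rz": 0,"tx": -0.38,"ty": -0.85,"tz": 0,"grip": -1},{"rx": 0,"ry": 0,"rz": 0,"tx": 0,"ty": 0,"tz": 0,"grip": -1}]}}

```text
clock: 20.48
tcp_pos: [0.453, -0.3146, 0.1072]
orientation: [2.635, 1.711, -0.001]
contact_force: [-0.0, 0.7, 0.4]
grip_width: 0.085
```

>>> {"name": "drive_tool", "arguments": {"commands": [{"rx": 0,"ry": 0,"rz": 0,"tx": 0,"ty": 0,"tz": -1,"grip": -1},{"rx": 0,"ry": 0,"rz": 0,"tx": 0,"ty": 0,"tz": -1,"grip": -1},{"rx": 0,"ry": 0,"rz": 0,"tx": 0,"ty": 0,"tz": -1,"grip": -1},{"rx": 0,"ry": 0,"rz": 0,"tx": 0,"ty": 0,"tz": -1,"grip": -1},{"rx": 0,"ry": 0,"rz": 0,"tx": 0,"ty": 0,"tz": 0,"grip": -1}]}}

```text
clock: 21.1
tcp_pos: [0.4532, -0.3113, 0.026]
orientation: [-2.628, -1.715, 0.001]
contact_force: [-0.7, 0.6, -0.1]
grip_width: 0.0854
```

```bash
python3 -c "
from fit import *
st();f=eyes.grab_frame('scene');zoom(f,(204,220),40,'b1.png')
g=eyes.grab_frame('top');zoom(g,(331,212),48,'b1t.png')
"
```

```text
t 21.1 tcp [ 0.4532 -0.3113  0.026 ] jaw -23.75 z [-0.002  0.002 -1.   ] F [-0.7  0.6 -0.1] M [-0.008  0.024  0.049] w 0.0854
q [ 0.57  0.5  -0.11  1.98  0.08  0.67  0.  ]
b1.png 164 180 7
b1t.png 283 164 5
```

View pics/b1.png

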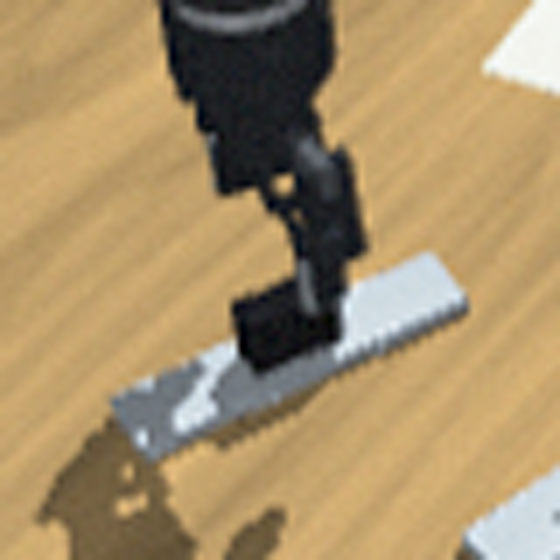

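View pics/b1t.png

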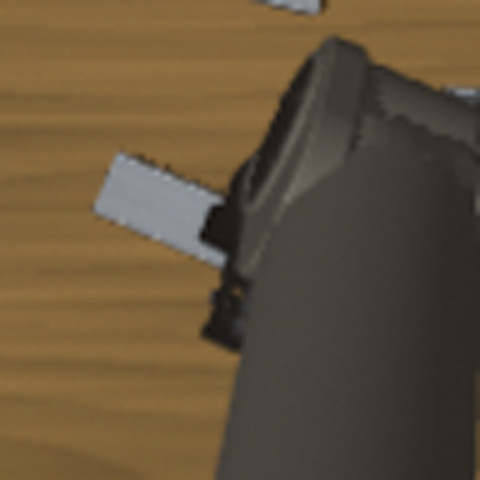

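The fingers are aligned over the handle, not yet around it. I descend the rest slowly.

>>> {"name": "drive_tool", "arguments": {"commands": [{"rx": 0,"ry": 0,"rz": 0,"tx": 0,"ty": 0,"tz": 0,"grip": -1},{"rx": 0,"ry": 0,"rz": 0,"tx": 0,"ty": 0,"tz": -0.5,"grip": -1},{"rx": 0,"ry": 0,"rz": 0,"tx": 0,"ty": 0,"tz": -0.5,"grip": -1},{"rx": 0,"ry": 0,"rz": 0,"tx": 0,"ty": 0,"tz": -0.5,"grip": -1},{"rx": 0,"ry": 0,"rz": 0,"tx": 0,"ty": 0,"tz": -0.5,"grip": -1},{"rx": 0,"ry": 0,"rz": 0,"tx": 0,"ty": 0,"tz": 0,"grip": -1},{"rx": 0,"ry": 0,"rz": 0,"tx": 0,"ty": 0,"tz": 0,"grip": -1}]}}

```text
clock: 22.08
tcp_pos: [0.454, -0.313, -0.0128]
orientation: [-2.632, -1.715, -0.0]
contact_force: [0.7, 0.9, 1.2]
grip_width: 0.0852
```

```bash
python3 -c "
from fit import *
st();f=eyes.grab_frame('scene');zoom(f,(204,220),40,'b2.png')
"
```

```text
t 22.07 tcp [ 0.454  -0.313  -0.0128] jaw -23.81 z [ 0.  0. -1.] F [0.7 0.9 1.2] M [ 0.01  -0.03   0.028] w 0.0852
q [ 0.57  0.56 -0.1   1.99  0.09  0.59 -0.01]
b2.png 164 180 7
```

View pics/b2.png

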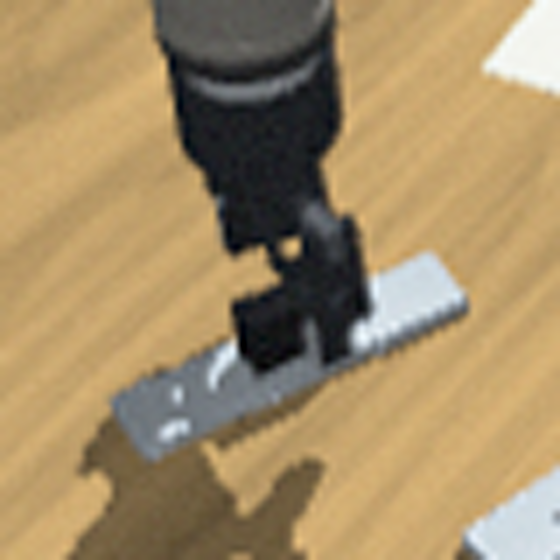

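>>> {"name": "drive_tool", "arguments": {"commands": [{"rx": 0,"ry": 0,"rz": 0,"tx": 0,"ty": -0.05,"tz": -0.5,"grip": -1},{"rx": 0,"ry": 0,"rz": 0,"tx": 0,"ty": 0,"tz": 0,"grip": -1},{"rx": 0,"ry": 0,"rz": 0,"tx": 0,"ty": 0,"tz": 0,"grip": 1},{"rx": 0,"ry": 0,"rz": 0,"tx": 0,"ty": 0,"tz": 0,"grip": 1},{"rx": 0,"ry": 0,"rz": 0,"tx": 0,"ty": 0,"tz": 0,"grip": 1},{"rx": 0,"ry": 0,"rz": 0,"tx": 0,"ty": 0,"tz": 0,"grip": 1},{"rx": 0,"ry": 0,"rz": 0,"tx": 0,"ty": 0,"tz": 0,"grip": 1},{"rx": 0,"ry": 0,"rz": 0,"tx": 0,"ty": 0,"tz": 0,"grip": 1}], "grip_force": 40}}

```text
clock: 23.12
tcp_pos: [0.454, -0.314, -0.0226]
orientation: [2.632, 1.715, 0.0]
contact_force: [-0.8, 1.7, 4.6]
grip_width: 0.0233
```

```bash
python3 -c "
from fit import *
st();f=eyes.grab_frame('scene');zoom(f,(204,220),40,'b3.png')
"
```

```text
t 23.12 tcp [ 0.454  -0.314  -0.0226] jaw -23.81 z [ 0. -0. -1.] F [-0.8  1.7  4.6] M [0.075 0.148 0.01 ] w 0.0233
q [ 0.57  0.58 -0.1   1.99  0.1   0.57 -0.01]
b3.png 164 180 7
```

View pics/b3.png

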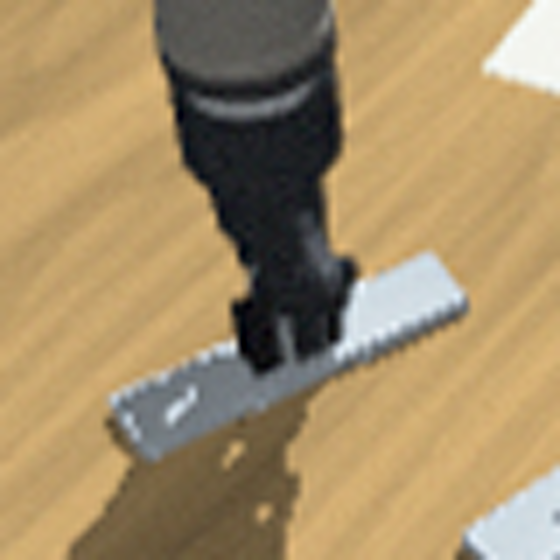

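Gripped at 23.3 mm, which matches the 24 mm handle. I lift, carry and turn +31° to a point about 10 mm in front of the fence.

>>> {"name": "drive_tool", "arguments": {"commands": [{"rx": 0,"ry": 0,"rz": 0,"tx": 0,"ty": 0,"tz": 0.6,"grip": 1},{"rx": 0,"ry": 0,"rz": 0,"tx": 0,"ty": 0,"tz": 1,"grip": 1},{"rx": 0,"ry": 0,"rz": 0,"tx": 0,"ty": 0,"tz": 1,"grip": 1},{"rx": 0,"ry": 0,"rz": 0,"tx": 0.05,"ty": 0.5,"tz": 0.4,"grip": 1},{"rx": 0,"ry": 0,"rz": 0.4,"tx": 0.05,"ty": 0.96,"tz": 0,"grip": 1},{"rx": 0,"ry": 0,"rz": 0.4,"tx": 0.05,"ty": 0.96,"tz": 0,"grip": 1},{"rx": 0,"ry": 0,"rz": 0.4,"tx": 0.05,"ty": 0.96,"tz": 0,"grip": 1},{"rx": 0,"ry": 0,"rz": 0.4,"tx": 0.05,"ty": 0.96,"tz": 0,"grip": 1},{"rx": 0,"ry": 0,"rz": 0.4,"tx": 0.05,"ty": 0.96,"tz": 0,"grip": 1},{"rx": 0,"ry": 0,"rz": 0.4,"tx": 0.05,"ty": 0.96,"tz": 0,"grip": 1}]}}

```text
clock: 24.42
tcp_pos: [0.461, -0.1874, 0.0372]
orientation: [-2.305, -2.135, -0.0]
contact_force: [0.2, 0.5, -2.9]
grip_width: 0.0235
```

>>> {"name": "drive_tool", "arguments": {"commands": [{"rx": 0,"ry": 0,"rz": 0.4,"tx": 0.05,"ty": 0.96,"tz": 0,"grip": 1},{"rx": 0,"ry": 0,"rz": 0.4,"tx": 0.05,"ty": 0.96,"tz": 0,"grip": 1},{"rx": 0,"ry": 0,"rz": 0.4,"tx": 0.05,"ty": 0.96,"tz": 0,"grip": 1},{"rx": 0,"ry": 0,"rz": 0.28,"tx": 0.05,"ty": 0.96,"tz": 0,"grip": 1},{"rx": 0,"ry": 0,"rz": 0,"tx": 0.05,"ty": 0.96,"tz": 0,"grip": 1},{"rx": 0,"ry": 0,"rz": 0,"tx": 0.05,"ty": 0.96,"tz": 0,"grip": 1},{"rx": 0,"ry": 0,"rz": 0,"tx": 0.05,"ty": 0.96,"tz": 0,"grip": 1},{"rx": 0,"ry": 0,"rz": 0,"tx": 0.05,"ty": 0.96,"tz": 0,"grip": 1},{"rx": 0,"ry": 0,"rz": 0,"tx": 0.05,"ty": 0.96,"tz": 0,"grip": 1},{"rx": 0,"ry": 0,"rz": 0,"tx": 0,"ty": 0,"tz": 0,"grip": 1}]}}

```text
clock: 25.68
tcp_pos: [0.47, -0.0139, 0.0373]
orientation: [-2.072, -2.361, -0.001]
contact_force: [0.8, -0.2, -3.1]
grip_width: 0.0233
```

```bash
python3 -c "
from fit import *
st();f=eyes.grab_frame('scene');zoom(f,(270,175),50,'b4.png')
g=eyes.grab_frame('top');zoom(g,(220,185),50,'b4t.png')
"
```

```text
t 25.68 tcp [ 0.47   -0.0139  0.0373] jaw 7.46 z [ 0.     0.001 -1.   ] F [ 0.8 -0.2 -3.1] M [-0.075  0.012  0.007] w 0.0233
q [ 0.15  0.39 -0.3   2.15  0.19  0.63 -0.16]
b4.png 220 125 5
b4t.png 170 135 5
```

View pics/b4.png

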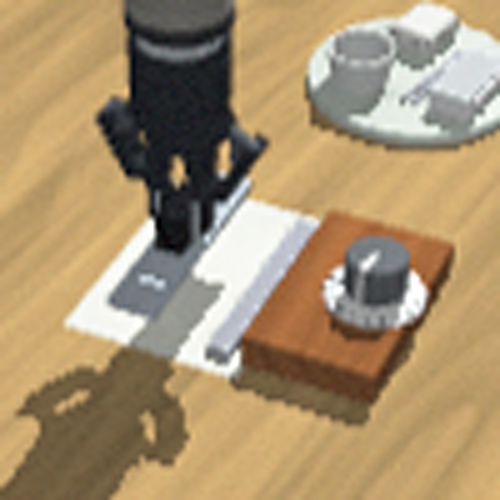

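View pics/b4t.png

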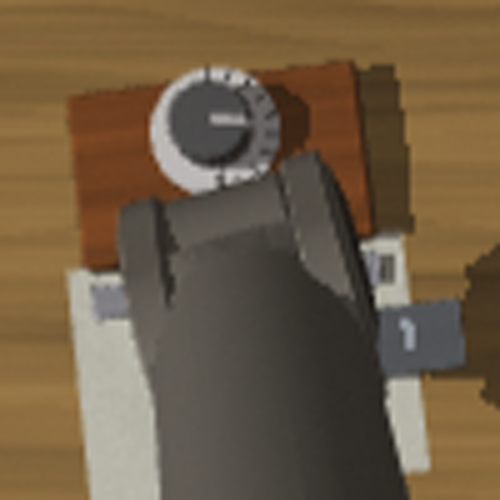

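>>> {"name": "drive_tool", "arguments": {"commands": [{"rx": 0,"ry": 0,"rz": -0.03,"tx": 0.07,"ty": 0.75,"tz": 0,"grip": 1},{"rx": 0,"ry": 0,"rz": 0,"tx": 0.07,"ty": 0.75,"tz": 0,"grip": 1},{"rx": 0,"ry": 0,"rz": 0,"tx": 0.07,"ty": 0.75,"tz": 0,"grip": 1},{"rx": 0,"ry": 0,"rz": 0,"tx": 0,"ty": 0,"tz": -1,"grip": 1},{"rx": 0,"ry": 0,"rz": 0,"tx": 0,"ty": 0,"tz": -1,"grip": 1},{"rx": 0,"ry": 0,"rz": 0,"tx": 0,"ty": 0,"tz": -0.5,"grip": 1},{"rx": 0,"ry": 0,"rz": 0,"tx": 0,"ty": 0,"tz": -0.3,"grip": 1},{"rx": 0,"ry": 0,"rz": 0,"tx": 0,"ty": 0,"tz": 0,"grip": 1},{"rx": 0,"ry": 0,"rz": 0,"tx": 0,"ty": 0,"tz": 0,"grip": 1}]}}

```text
clock: 26.9
tcp_pos: [0.4746, 0.0291, -0.0183]
orientation: [2.082, 2.352, 0.001]
contact_force: [0.3, 0.3, -2.6]
grip_width: 0.0233
```

```bash
python3 -c "
from fit import *
st();f=eyes.grab_frame('scene');zoom(f,(270,175),40,'b5.png')
g=eyes.grab_frame('top');zoom(g,(220,185),50,'b5t.png')
"
```

```text
t 26.9 tcp [ 0.4746  0.0291 -0.0183] jaw 6.99 z [ 0.001  0.    -1.   ] F [ 0.3  0.3 -2.6] M [0.002 0.011 0.004] w 0.0233
q [ 0.03  0.5  -0.27  2.16  0.26  0.51 -0.31]
b5.png 230 135 7
b5t.png 170 135 5
```

View pics/b5.png

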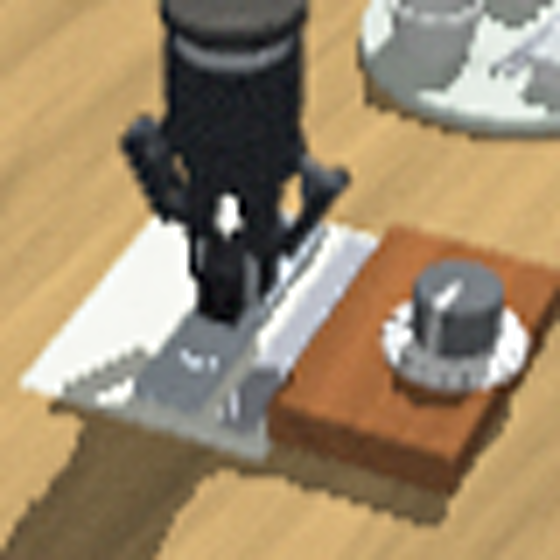

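View pics/b5t.png

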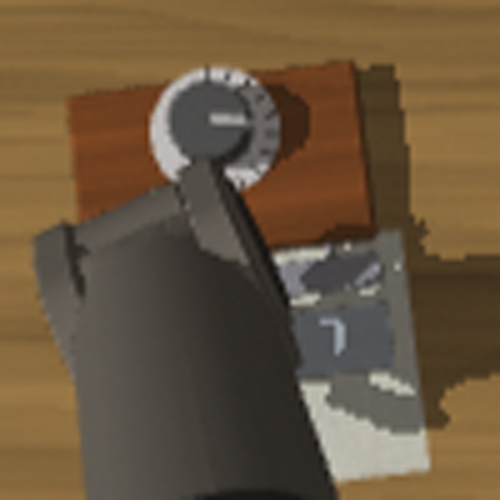

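Bar and fence look parallel with a gap of about 8 mm, and the dial is still at 4. I lower onto the card.

>>> {"name": "drive_tool", "arguments": {"commands": [{"rx": 0,"ry": 0,"rz": 0.02,"tx": 0,"ty": 0.05,"tz": -0.15,"grip": 1},{"rx": 0,"ry": 0,"rz": 0,"tx": 0,"ty": 0,"tz": -0.05,"grip": 1},{"rx": 0,"ry": 0,"rz": 0,"tx": 0,"ty": 0,"tz": 0,"grip": 1}]}}

```text
clock: 27.38
tcp_pos: [0.4741, 0.0301, -0.0226]
orientation: [2.078, 2.356, 0.0]
contact_force: [-2.7, 0.2, 1.9]
grip_width: 0.0234
```

```bash
python3 -c "
from fit import *
st()
"
```

```text
t 27.38 tcp [ 0.4741  0.0301 -0.0226] jaw 7.16 z [ 0. -0. -1.] F [-2.7  0.2  1.9] M [ 0.037  0.253 -0.007] w 0.0234
q [ 0.02  0.51 -0.26  2.16  0.26  0.5  -0.32]
```

>>> {"name": "drive_tool", "arguments": {"commands": [{"rx": 0,"ry": 0,"rz": 0,"tx": 0.1,"ty": 0.012,"tz": 0,"grip": 1},{"rx": 0,"ry": 0,"rz": 0,"tx": 0.1,"ty": 0.012,"tz": 0,"grip": 1},{"rx": 0,"ry": 0,"rz": 0,"tx": 0,"ty": 0,"tz": 0,"grip": 1}]}}

```text
clock: 27.75
tcp_pos: [0.4772, 0.0304, -0.0226]
orientation: [-2.078, -2.355, 0.002]
contact_force: [-3.8, 0.0, 6.8]
grip_width: 0.0231
```

>>> {"name": "drive_tool", "arguments": {"commands": [{"rx": 0,"ry": 0,"rz": 0,"tx": 0.1,"ty": 0.012,"tz": 0,"grip": 1},{"rx": 0,"ry": 0,"rz": 0,"tx": 0,"ty": 0,"tz": 0,"grip": 1}]}}

```text
clock: 28.0
tcp_pos: [0.479, 0.0305, -0.0226]
orientation: [-2.078, -2.355, 0.003]
contact_force: [-4.4, -1.2, 7.8]
grip_width: 0.0233
```

```bash
python3 -c "
from fit import *
st();f=eyes.grab_frame('scene');zoom(f,(270,175),40,'b6.png')
g=eyes.grab_frame('top');zoom(g,(235,195),32,'b6t.png')
"
```

```text
t 28.0 tcp [ 0.479   0.0305 -0.0226] jaw 7.15 z [-0.002 -0.001 -1.   ] F [-4.4 -1.2  7.8] M [-0.003  0.931  0.032] w 0.0233
q [ 0.02  0.51 -0.26  2.15  0.26  0.51 -0.31]
b6.png 230 135 7
b6t.png 203 163 8
```

View pics/b6.png

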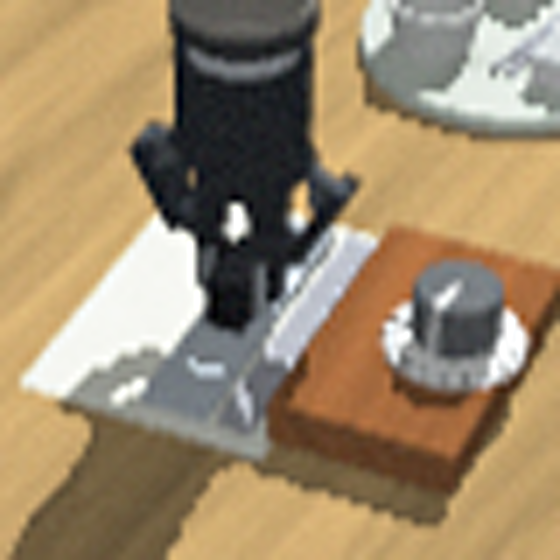

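View pics/b6t.png

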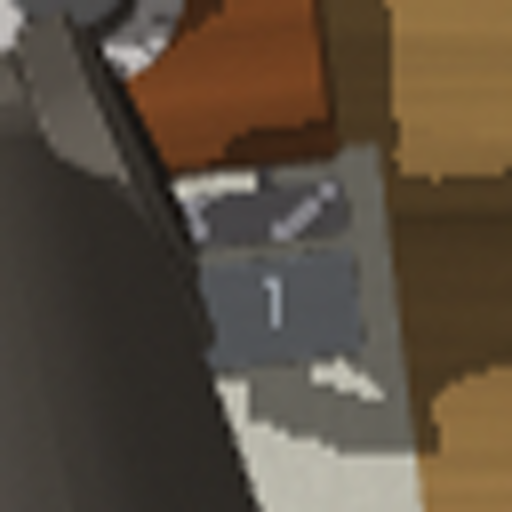

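A thin gap of 1 to 2 mm remains. I ease the downward press a little, nudge 2 mm along the fence, and advance in small steps while watching the force.

>>> {"name": "drive_tool", "arguments": {"commands": [{"rx": 0,"ry": 0,"rz": 0,"tx": 0,"ty": 0.1,"tz": 0.03,"grip": 1},{"rx": 0,"ry": 0,"rz": 0,"tx": 0.06,"ty": 0.008,"tz": 0,"grip": 1},{"rx": 0,"ry": 0,"rz": 0,"tx": 0,"ty": 0,"tz": 0,"grip": 1}]}}

```text
clock: 28.48
tcp_pos: [0.4816, 0.033, -0.0223]
orientation: [2.078, 2.356, 0.0]
contact_force: [0.7, 0.4, -3.4]
grip_width: 0.0237
```

>>> {"name": "drive_tool", "arguments": {"commands": [{"rx": 0,"ry": 0,"rz": 0,"tx": 0.05,"ty": 0.006,"tz": 0,"grip": 1},{"rx": 0,"ry": 0,"rz": 0,"tx": 0,"ty": 0,"tz": 0,"grip": 1}]}}

```text
clock: 28.72
tcp_pos: [0.4824, 0.033, -0.0222]
orientation: [2.079, 2.356, 0.0]
contact_force: [0.5, -0.2, -1.3]
grip_width: 0.0233
```

>>> {"name": "drive_tool", "arguments": {"commands": [{"rx": 0,"ry": 0,"rz": 0,"tx": 0.05,"ty": 0.006,"tz": 0,"grip": 1},{"rx": 0,"ry": 0,"rz": 0,"tx": 0,"ty": 0,"tz": 0,"grip": 1}]}}

```text
clock: 28.98
tcp_pos: [0.4834, 0.0332, -0.0222]
orientation: [2.078, 2.356, 0.0]
contact_force: [0.6, -0.2, -2.7]
grip_width: 0.0231
```

```bash
python3 -c "
from fit import *
st();f=eyes.grab_frame('scene');zoom(f,(270,175),40,'b7.png')
g=eyes.grab_frame('top');zoom(g,(235,195),32,'b7t.png')
"
```

```text
t 28.98 tcp [ 0.4834  0.0332 -0.0222] jaw 7.15 z [ 0.  0. -1.] F [ 0.6 -0.2 -2.7] M [0.04  0.001 0.057] w 0.0231
q [ 0.02  0.51 -0.26  2.14  0.26  0.52 -0.32]
b7.png 230 135 7
b7t.png 203 163 8
```

View pics/b7t.png

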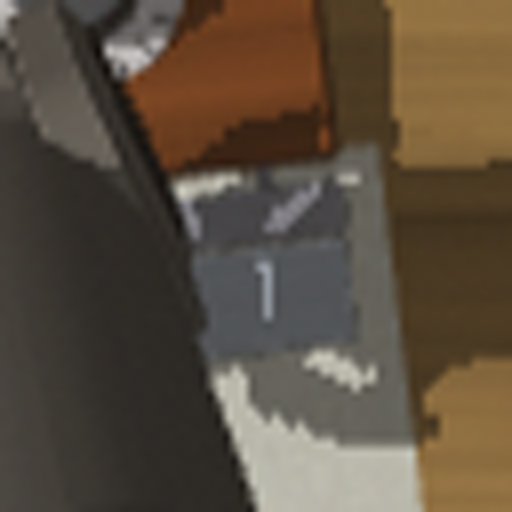

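Nearly touching, ends aligned, no fence contact yet (Fx about 0.6). I continue in 0.8 mm steps.

>>> {"name": "drive_tool", "arguments": {"commands": [{"rx": 0,"ry": 0,"rz": 0,"tx": 0.04,"ty": 0.005,"tz": 0,"grip": 1},{"rx": 0,"ry": 0,"rz": 0,"tx": 0,"ty": 0,"tz": 0,"grip": 1}]}}

```text
clock: 29.32
tcp_pos: [0.4842, 0.0333, -0.0222]
orientation: [2.078, 2.356, 0.0]
contact_force: [0.4, -0.0, -2.4]
grip_width: 0.0238
```

>>> {"name": "drive_tool", "arguments": {"commands": [{"rx": 0,"ry": 0,"rz": 0,"tx": 0.04,"ty": 0.005,"tz": 0,"grip": 1},{"rx": 0,"ry": 0,"rz": 0,"tx": 0,"ty": 0,"tz": 0,"grip": 1}]}}

```text
clock: 29.58
tcp_pos: [0.485, 0.0334, -0.0222]
orientation: [2.079, 2.356, 0.0]
contact_force: [0.7, 0.1, -3.2]
grip_width: 0.0235
```

```bash
python3 -c "
from fit import *
st()"
```

```text
t 29.57 tcp [ 0.485   0.0334 -0.0222] jaw 7.15 z [ 0.  0. -1.] F [ 0.7  0.1 -3.2] M [ 0.008 -0.022  0.017] w 0.0235
q [ 0.02  0.52 -0.26  2.14  0.26  0.52 -0.32]
```

>>> {"name": "drive_tool", "arguments": {"commands": [{"rx": 0,"ry": 0,"rz": 0,"tx": 0.04,"ty": 0.005,"tz": 0,"grip": 1},{"rx": 0,"ry": 0,"rz": 0,"tx": 0,"ty": 0,"tz": 0,"grip": 1}]}}

```text
clock: 29.82
tcp_pos: [0.4858, 0.0335, -0.0222]
orientation: [2.079, 2.356, 0.0]
contact_force: [-0.3, 0.1, -2.4]
grip_width: 0.0237
```

>>> {"name": "drive_tool", "arguments": {"commands": [{"rx": 0,"ry": 0,"rz": 0,"tx": 0.03,"ty": 0.004,"tz": 0,"grip": 1},{"rx": 0,"ry": 0,"rz": 0,"tx": 0,"ty": 0,"tz": 0,"grip": 1}]}}

```text
clock: 30.08
tcp_pos: [0.486, 0.0335, -0.0223]
orientation: [-2.078, -2.355, 0.001]
contact_force: [-0.3, 0.5, -2.0]
grip_width: 0.0231
```

```bash
python3 -c "
from fit import *
st();f=eyes.grab_frame('scene');zoom(f,(270,175),40,'b8.png')
g=eyes.grab_frame('top');zoom(g,(225,185),40,'b8t.png')"
```

```text
t 30.07 tcp [ 0.486   0.0335 -0.0223] jaw 7.15 z [-0. -0. -1.] F [-0.3  0.5 -2. ] M [ 0.045  0.217 -0.085] w 0.0231
q [ 0.02  0.52 -0.26  2.13  0.26  0.52 -0.32]
b8.png 230 135 7
b8t.png 185 145 7
```

View pics/b8.png

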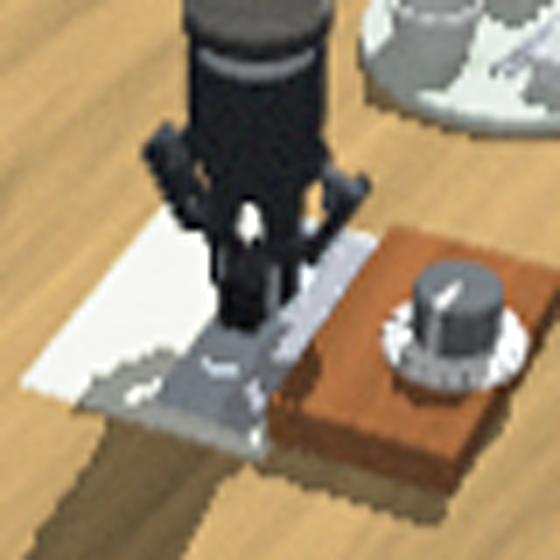

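View pics/b8t.png

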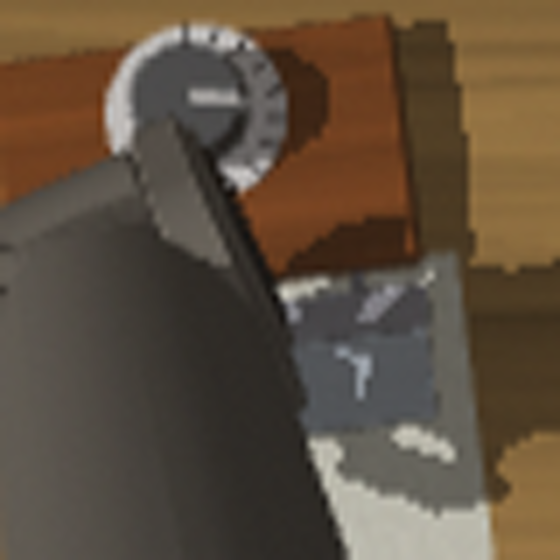

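Motion stalled at x=0.4860 and My rises: first contact with the fence. I add a light push.

>>> {"name": "drive_tool", "arguments": {"commands": [{"rx": 0,"ry": 0,"rz": 0,"tx": 0.03,"ty": 0.004,"tz": 0,"grip": 1},{"rx": 0,"ry": 0,"rz": 0,"tx": 0,"ty": 0,"tz": 0,"grip": 1}]}}

```text
clock: 30.42
tcp_pos: [0.4862, 0.0335, -0.0224]
orientation: [-2.078, -2.355, 0.002]
contact_force: [-2.8, 1.0, -1.1]
grip_width: 0.0233
```

>>> {"name": "drive_tool", "arguments": {"commands": [{"rx": 0,"ry": 0,"rz": 0,"tx": 0.03,"ty": 0.004,"tz": 0,"grip": 1},{"rx": 0,"ry": 0,"rz": 0,"tx": 0,"ty": 0,"tz": 0,"grip": 1}]}}

```text
clock: 30.68
tcp_pos: [0.4863, 0.0335, -0.0224]
orientation: [-2.078, -2.354, 0.003]
contact_force: [-5.5, 1.4, -0.1]
grip_width: 0.0235
```

```bash
python3 -c "
from fit import *
st()"
```

```text
t 30.68 tcp [ 0.4863  0.0335 -0.0224] jaw 7.13 z [-0.002 -0.    -1.   ] F [-5.5  1.4 -0.1] M [ 0.028  1.095 -0.324] w 0.0235
q [ 0.02  0.52 -0.26  2.13  0.26  0.52 -0.32]
```

Contact at 5.5 N, but Mz = -0.32 says the -y end touches first. I turn slightly clockwise to bring the moment to zero.

>>> {"name": "drive_tool", "arguments": {"commands": [{"rx": 0,"ry": 0,"rz": -0.04,"tx": 0,"ty": 0,"tz": 0,"grip": 1},{"rx": 0,"ry": 0,"rz": 0,"tx": 0,"ty": 0,"tz": 0,"grip": 1}]}}

```text
clock: 30.92
tcp_pos: [0.4863, 0.0335, -0.0225]
orientation: [-2.083, -2.35, 0.003]
contact_force: [-5.0, 0.4, -1.2]
grip_width: 0.0235
```

```bash
python3 -c "
from fit import *
st()"
```

```text
t 30.93 tcp [ 0.4863  0.0335 -0.0225] jaw 6.88 z [-0.002 -0.001 -1.   ] F [-5.   0.4 -1.2] M [0.044 1.126 0.044] w 0.0235
q [ 0.02  0.52 -0.26  2.13  0.26  0.52 -0.32]
```

>>> {"name": "drive_tool", "arguments": {"commands": [{"rx": 0,"ry": 0,"rz": -0.04,"tx": 0,"ty": 0,"tz": 0,"grip": 1},{"rx": 0,"ry": 0,"rz": 0,"tx": 0,"ty": 0,"tz": 0,"grip": 1}]}}

```text
clock: 31.18
tcp_pos: [0.4862, 0.0335, -0.0225]
orientation: [-2.089, -2.345, 0.003]
contact_force: [-4.6, -0.2, -1.3]
grip_width: 0.0234
```

```bash
python3 -c "
from fit import *
st()"
```

```text
t 31.18 tcp [ 0.4862  0.0335 -0.0225] jaw 6.62 z [-0.002 -0.001 -1.   ] F [-4.6 -0.2 -1.3] M [-0.042  1.197  0.38 ] w 0.0234
q [ 0.02  0.52 -0.26  2.13  0.26  0.52 -0.32]
```

Mz crosses zero at about 6.88°, so that is flush. I return there, seat the bar, and open only partway (to about 38 mm) so the finger does not reach over the stand.

>>> {"name": "drive_tool", "arguments": {"commands": [{"rx": 0,"ry": 0,"rz": 0.04,"tx": 0,"ty": 0,"tz": -0.02,"grip": 1},{"rx": 0,"ry": 0,"rz": 0,"tx": 0,"ty": 0,"tz": 0,"grip": 1}]}}

```text
clock: 31.42
tcp_pos: [0.4863, 0.0335, -0.0225]
orientation: [-2.084, -2.35, 0.003]
contact_force: [-6.1, 0.3, 3.7]
grip_width: 0.0237
```

```bash
python3 -c "
from fit import *
st()"
```

```text
t 31.43 tcp [ 0.4863  0.0335 -0.0225] jaw 6.87 z [-0.002 -0.001 -1.   ] F [-6.1  0.3  3.7] M [0.028 1.477 0.053] w 0.0237
q [ 0.02  0.52 -0.26  2.13  0.26  0.52 -0.32]
```

>>> {"name": "drive_tool", "arguments": {"commands": [{"rx": 0,"ry": 0,"rz": 0,"tx": 0,"ty": 0,"tz": 0,"grip": 0.1},{"rx": 0,"ry": 0,"rz": 0,"tx": 0,"ty": 0,"tz": 0,"grip": 0.1},{"rx": 0,"ry": 0,"rz": 0,"tx": 0,"ty": 0,"tz": 0,"grip": 0.1}]}}

```text
clock: 31.8
tcp_pos: [0.4886, 0.0338, -0.0223]
orientation: [2.084, 2.349, 0.002]
contact_force: [0.5, -0.0, -0.2]
grip_width: 0.0385
```

```bash
python3 -c "
from fit import *
st();f=eyes.grab_frame('scene');zoom(f,(270,175),40,'b9.png')
g=eyes.grab_frame('top');zoom(g,(225,185),40,'b9t.png')"
```

```text
t 31.8 tcp [ 0.4886  0.0338 -0.0223] jaw 6.83 z [ 0.002  0.    -1.   ] F [ 0.5 -0.  -0.2] M [-0.003  0.029 -0.036] w 0.0385
q [ 0.02  0.52 -0.26  2.13  0.26  0.52 -0.32]
b9.png 230 135 7
b9t.png 185 145 7
```

View pics/b9.png

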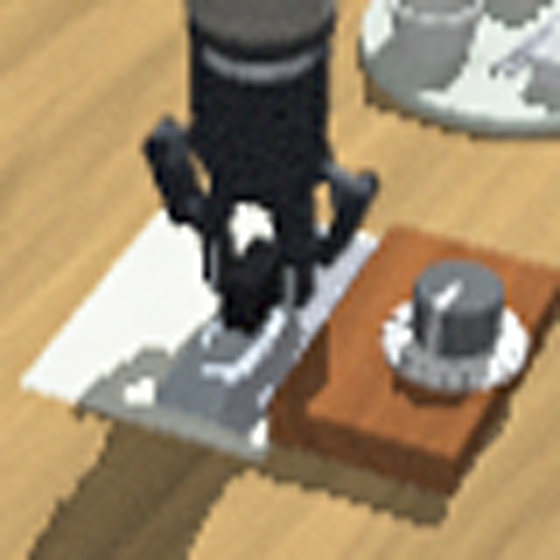

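View pics/b9t.png

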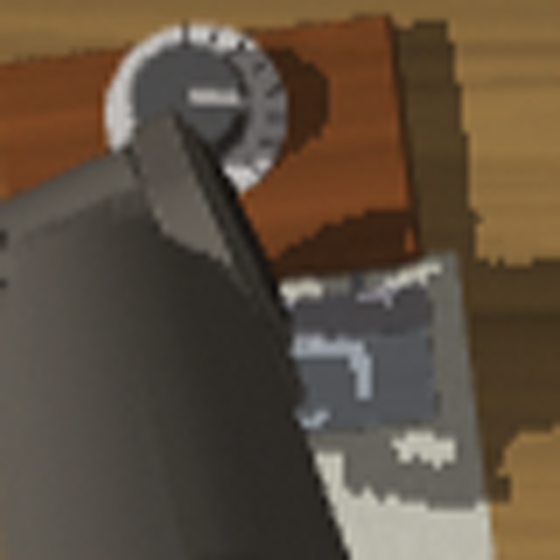

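Released, no force on the tool. I lift straight up and back away for a clear look.

>>> {"name": "drive_tool", "arguments": {"commands": [{"rx": 0,"ry": 0,"rz": 0,"tx": 0,"ty": 0,"tz": 0.3,"grip": 0.1},{"rx": 0,"ry": 0,"rz": 0,"tx": 0,"ty": 0,"tz": 0.8,"grip": 0.1},{"rx": 0,"ry": 0,"rz": 0,"tx": 0,"ty": 0,"tz": 1,"grip": 0.1},{"rx": 0,"ry": 0,"rz": 0,"tx": 0,"ty": 0,"tz": 1,"grip": 0.1},{"rx": 0,"ry": 0,"rz": 0,"tx": 0,"ty": 0,"tz": 1,"grip": 0.1},{"rx": 0,"ry": 0,"rz": 0,"tx": 0,"ty": 0,"tz": 1,"grip": 0.1},{"rx": 0,"ry": 0,"rz": 0,"tx": 0,"ty": -1,"tz": 0.5,"grip": 0.1},{"rx": 0,"ry": 0,"rz": 0,"tx": 0,"ty": -1,"tz": 0,"grip": 0.1},{"rx": 0,"ry": 0,"rz": 0,"tx": 0,"ty": -1,"tz": 0,"grip": 0.1},{"rx": 0,"ry": 0,"rz": 0,"tx": 0,"ty": -1,"tz": 0,"grip": 0.1}]}}

```text
clock: 33.15
tcp_pos: [0.4877, -0.0469, 0.0907]
orientation: [2.084, 2.349, 0.001]
contact_force: [1.0, 0.9, 0.2]
grip_width: 0.0379
```

>>> {"name": "drive_tool", "arguments": {"commands": [{"rx": 0,"ry": 0,"rz": 0,"tx": 0,"ty": -1,"tz": 0,"grip": 0.1},{"rx": 0,"ry": 0,"rz": 0,"tx": 0,"ty": -1,"tz": 0,"grip": 0.1},{"rx": 0,"ry": 0,"rz": 0,"tx": 0,"ty": -1,"tz": 0,"grip": 0.1},{"rx": 0,"ry": 0,"rz": 0,"tx": 0,"ty": -1,"tz": 0,"grip": 0.1},{"rx": 0,"ry": 0,"rz": 0,"tx": 0,"ty": -1,"tz": 0,"grip": 0.1},{"rx": 0,"ry": 0,"rz": 0,"tx": 0,"ty": -1,"tz": 0,"grip": 0.1},{"rx": 0,"ry": 0,"rz": 0,"tx": 0,"ty": 0,"tz": 0,"grip": 0.1}]}}

```text
clock: 34.02
tcp_pos: [0.4875, -0.1678, 0.0904]
orientation: [2.088, 2.346, 0.0]
contact_force: [-0.2, 0.2, 0.0]
grip_width: 0.0386
```

```bash
python3 -c "
from fit import *
st();f=eyes.grab_frame('scene');zoom(f,(275,175),40,'c1.png');cv2.imwrite('pics/c1full.png',f['frame'])
g=eyes.grab_frame('top');zoom(g,(218,185),40,'c1t.png');cv2.imwrite('pics/c1tfull.png',g['frame'])"
```

```text
t 34.02 tcp [ 0.4875 -0.1678  0.0904] jaw 6.66 z [ 0.001 -0.001 -1.   ] F [-0.2  0.2  0. ] M [-0.043 -0.02   0.017] w 0.0386
q [ 0.42  0.36 -0.25  2.02  0.13  0.78  0.21]
c1.png 235 135 7
c1t.png 178 145 7
```

View pics/c1.png

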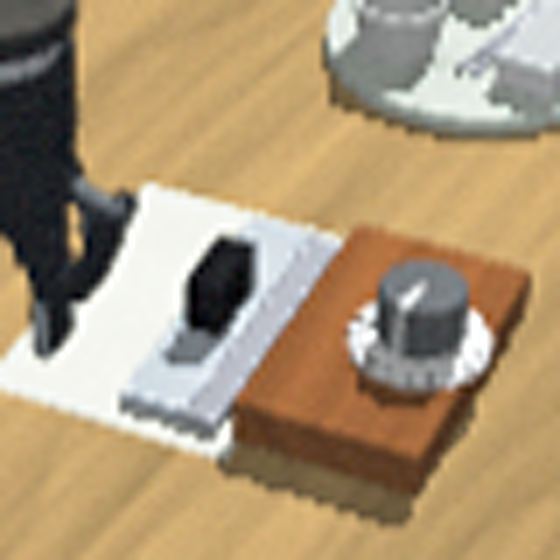

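View pics/c1t.png

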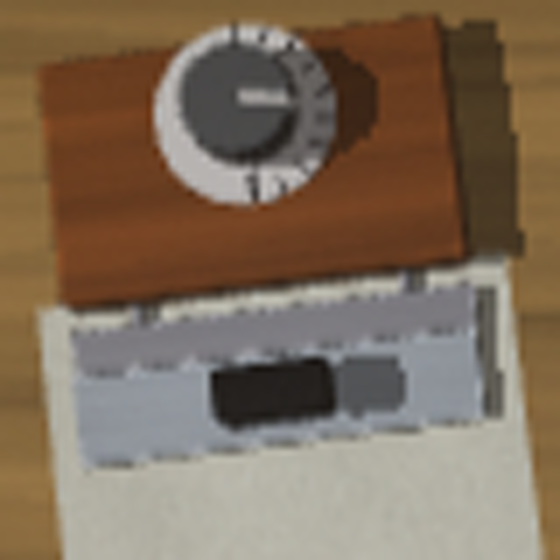

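View pics/c1tfull.png

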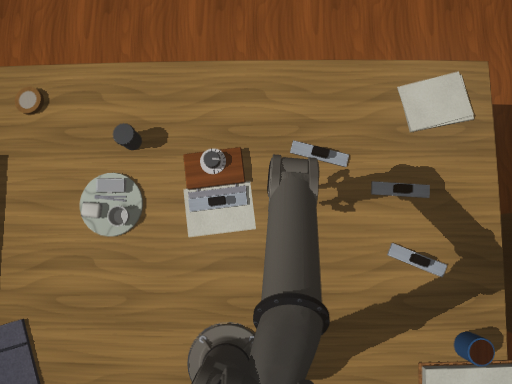

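The top view shows the straightedge against the fence, ends aligned, and the dial pointer unchanged. One numeric check: fence plus bar together should measure 60 x 180 mm with no hole.

```bash
python3 -c "
from fit import *
g=eyes.grab_frame('top')
px=grid(g,(218,198),45);px=px[g['range_z'][px[:,1],px[:,0]]>0];P=depth(g,px);S=stand(P)
m=(S[:,0]<-.058)&(S[:,0]>-.15)&(np.abs(S[:,1])<.11)&(P[:,2]>.005)&(P[:,2]<.06)
print(m.sum(),rect(P[m]))
h=(S[:,0]<-.058)&(P[:,2]>.035)&(P[:,2]<.06);print('handle',stand(P[h]).mean(0),rect(P[h]))
c=(S[:,0]<-.07)&(S[:,0]>-.115)&(np.abs(S[:,1])<.08);print('low pts inside',(P[c][:,2]<.006).sum(),'of',c.sum())
b=(S[:,0]<-.09)&(S[:,0]>-.12)&(np.abs(S[:,1])<.085)&(P[:,2]<.02);A=np.c_[S[b],np.ones(b.sum())];print('plane tilt',np.linalg.lstsq(A,P[b][:,2],rcond=None)[0])
# gray profile across joint averaged along y
gr=cv2.cvtColor(g['frame'],cv2.COLOR_BGR2GRAY).astype(np.float32)
xs=np.arange(-.135,-.05,.001)
for lo,hi in((-.085,-.05),(-.03,.0),(.04,.085)):
  V=[]
  for y in np.arange(lo,hi,.001):
    c_,s_=np.cos(TH),np.sin(TH);W=np.c_[SO[0]+xs*c_-y*s_,SO[1]+xs*s_+y*c_,np.full_like(xs,.01)];p=project(g,W).astype(np.float32)
    V.append(cv2.remap(gr,p[:,:1].T.copy(),p[:,1:].T.copy(),cv2.INTER_LINEAR).ravel())
  print(lo,np.mean(V,0)[25:70].round().astype(int).tolist())
"
```

```text
1179 (array([482.8,  34.2]), array([ 89.6, 211.9]), 7.71)
handle [-0.10414003  0.00062844] (array([483.8,  33.1]), array([24.4, 49.7]), 5.22)
low pts inside 22 of 740
plane tilt [-0.02282785 -0.00060272  0.00784992]
-0.085 [139, 138, 138, 137, 137, 136, 136, 136, 136, 136, 136, 138, 139, 141, 142, 142, 142, 142, 143, 145, 146, 147, 148, 148, 143, 136, 129, 125, 123, 122, 122, 122, 122, 123, 123, 123, 123, 122, 122, 122, 122, 122, 123, 124, 125]
-0.03 [47, 44, 44, 44, 44, 44, 43, 43, 43, 43, 43, 43, 43, 43, 43, 44, 44, 45, 49, 54, 61, 69, 83, 102, 115, 120, 120, 121, 123, 125, 125, 125, 125, 126, 125, 125, 125, 124, 124, 124, 124, 124, 124, 126, 129]
0.04 [149, 148, 148, 147, 148, 148, 148, 149, 149, 149, 149, 149, 149, 150, 150, 151, 151, 150, 150, 149, 148, 148, 148, 148, 146, 141, 133, 127, 126, 125, 125, 125, 126, 127, 127, 126, 126, 125, 124, 124, 124, 124, 124, 125, 127]
```

The joint sits at the same place at both ends with no gap, the bar is centred to within 1 mm and lies flat, and the arm is clear. I hand in.

```bash
python3 -c "
from h import *
st(); print(workorder.hand_in())"
```

```text
t 34.17 tcp [ 0.4877 -0.1652  0.0899] jaw 6.89 z [ 0.001  0.    -1.   ] F [ 1.1 -0.4 -0.2] M [0.031 0.001 0.017] w 0.0384
q [ 0.42  0.36 -0.26  2.02  0.13  0.78  0.21]
the job is handed in; nothing more can be done
None
```

The dial is set four clicks back from its stop, the straightedge lies flush against the fence, and the job is handed in at 34 s. No verdict was reported.

- **Dial to the stop:** I turned it clockwise from notch 7. The moment rose to 0.94 N m at the stop, and the fence had drawn back 13.9 mm, which is 7 clicks.
- **Back four clicks:** I re-gripped it and turned it back 80°. The pointer then stood where notch 4 should be. The fence face had moved out about 7.2–7.9 mm (8 expected), and it still showed this way after the straightedge was placed.
- **Straightedge:** I took the one nearest the base and slid it against the fence with about 6 N. I adjusted its angle until the twisting moment was near zero, then let go.
- **Last checks:** No gap shows at the middle or either end, it is centred on the fence to about 1 mm, and nothing else looked moved in the last top view. The handle is about 20 mm in front of the fence face. The camera resolves about 2.4 mm per pixel, so flushness rests mainly on the force and moment readings.

**What disagreed:**
- The fingertips ended about 40 mm short of the reported TCP, so I worked with that offset, measured from the images.
- My fence-face reading carried a steady bias of about 2.5 mm, so I relied on differences.
- The combined fence-and-bar size check came out oversized (90 x 212 mm instead of 60 x 180), probably from stray depth points at the edges, so I relied on the brightness profiles instead.
- In the same check, 22 of 740 depth points inside the area read as desk level, and I did not trace those.

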